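# Load the egg steamer and switch on its ring

### The arm

A 6-joint arm with a two-finger parallel gripper is mounted at the origin on the work surface. World frame = base frame: x ahead of the robot, y to its left, z up, the work surface at z = 0. Lengths are in m, angles in degrees, forces in N, time in s.
With the tool pointing down it reaches from about 0.4 to 0.825 m from the base axis. Payload 7 kg.
Tool frame: the origin (TCP) lies on the centre line of the jaws, within the pads' length; the fingertips stand 22 mm ahead of it and the grasp point (between the pads) lies 3 mm ahead of it (ctrl.finger_overhang is the distance from the TCP to the fingertips, in m); z points along the fingers, y is the line along which they close (so a half turn about z gives the same grasp; the last joint's range is limited). The gripper opens to 88 mm and grips with 3 to 60 N. Pads are 19 mm wide; open, the fingers measure 130 mm over their backs; the gripper's body (78 mm by 193 mm) begins 47 mm behind the grasp point.
Start: joints at [90.189, 20.546, 0.682, 0, -70.136, -16.507], TCP at [0.19, 0.648, 0.249] pointing down, gripper open.
Joint ranges: [-176.03, 176.03], [-82.01, 121.73], [-58.28, 71.71], [-173.87, 95.51], [-174.79, -0.11], [-173.66, 173.66]. Speed limits (degrees/s): [136.94, 136.94, 172.46, 180, 180, 180].

### API

Orientations are given as [roll, pitch, yaw] about the fixed x, y, z axes, in that order (R = Rz(yaw) Ry(pitch) Rx(roll)).
In Python, from plant import ctrl gives the robot as it stands. The module is installed in compiled form; this text tells all that it offers.
- The arm moves only by the shell command python3 -m creep 'ROWS'. ROWS is JSON, a list of rows, each an object with "grip": the closure, from 0 (fully open) to 1 (shut); "delta_pos": the shift along the tool's x, y, z scaled (see below), a list of three; "rotation": the turn, a rotation vector about the tool's x, y, z scaled (see below), a list of three. A call has 1 to 5 rows; each row is the pose to reach, as a shift and turn from the pose commanded when the call began, along the tool's axes at that moment; what a row does not reach only later rows make up. The controller multiplies each number of a shift by 10 cm and each number of a turn by pi/2 rad. A row lasts 1/10 s, in which the tool goes at most 50 mm and 8.59 degrees, less where a joint would pass 70% of its speed; a pose out of reach is approached as far as the arm can. A call with a number of a shift or a turn outside -1 to 1 is refused whole. A call with a gripper value outside its range is refused whole. The fingers move at their own pace and stop on an object; the grip force is fixed at half the most. Time passes only in rows, so rows that repeat a pose let the fingers close. It gives the time, the measured TCP pose, the force, the opening and the grip force at its end, in the units of the state.
- ctrl.get_obs(): the state, without advancing time (a new reading comes with each control period).
- ctrl.snapshot(name): name is "side" or "top" or "wrist"; returns a dict with "color" (400x640x3 uint8, red, green, blue), "intrinsics" (3x3 intrinsics, pixels), "R" (3x3) and "t" (3): a world point X has camera coordinates R X + t. Camera axes: x right, y down, z forward; pixel columns grow to the right and rows downward; lengths in m; the calibration is good to about 2 mm. A picture is of the moment at which its call begins. There is no depth.
- ctrl.close_job(): hands the job in; it is judged then, once.
The state is a dict: "clock": time; "joint_pos": joint angles; "qvel": joint speeds; "tau": joint torques, N m; "tool_pos": TCP position; "orientation": TCP orientation; "force": force on the tool from outside, world axes, zero at the start; "moment": the same for the moment, N m; "opening": finger opening in m; "gripper_force": force on a finger pad.
Only numpy, scipy, OpenCV 4.12 (cv2) and the standard library are available. Lean on these libraries where they do the work, as an engineer would, in place of code of your own. Each camera call takes 0.05 s, during which the arm holds its last target. There are 200 camera calls.

### The job

Get the eggs steaming: take the lid off the green steamer pot and lay it on the cork mat, lower every egg from the white rack gently to the bottom of the pot (never dropping one in, and never knocking one hard against the pot or another egg), then put the lid back so that it sits level and fully home. Only then switch on the ring that the pot stands on: turn its own knob clockwise as far as it goes, and leave the other ring off. Do not shove the pot about, and leave the frying pan, the seasoning tin, the mug and the red bowl where they are.

Things in the scene. Friction and masses are not known exactly. Their poses are not given: they have to be found in the camera images.
- hob: two-ring electric hob, a brushed-steel plate 340 (x) x 500 (y) x 10 mm fixed to the worktop, two black rings side by side (left is +y) and two knobs at its front edge (-x). Origin at the centre of its underside
- ring_left (a point): centre of the top of the left cast-iron ring of the hob (+y side), 180 mm across, its top 18 mm above the worktop; the left knob controls it
- ring_right (a point): centre of the top of the right cast-iron ring of the hob (-y side), 180 mm across, its top 18 mm above the worktop; the right knob controls it
- knob_left (a joint): angle of the left hob knob, which controls the left ring: 0 is off, grows clockwise seen from above, stop (full heat) at 2.4 rad; light friction, no spring, stays where it is left
- knob_right (a joint): angle of the right hob knob, which controls the right ring: 0 is off, grows clockwise seen from above, stop (full heat) at 2.4 rad; light friction, no spring, stays where it is left
- knob_left_grip (a point): grip point of the left knob, on its vertical axis, 47 mm above the worktop and 7 mm below the top of its bar. The bar, 14 mm wide, 40 long, 32 high, lies along this point's x and turns with it (x away from the robot when off): grip across the point's y. Below the bar a disc 42 mm across, top 24 mm up. The knobs stand 72 mm apart at the hob's front edge, nearest the robot
- knob_right_grip (a point): grip point of the right knob, on its vertical axis, 47 mm above the worktop and 7 mm below the top of its bar. The bar, 14 mm wide, 40 long, 32 high, lies along this point's x and turns with it (x away from the robot when off): grip across the point's y. Below the bar a disc 42 mm across, top 24 mm up. The knobs stand 72 mm apart at the hob's front edge, nearest the robot
- pot: dark green steamer pot, loose, 1.8 kg, on one of the two rings: 220 mm across, 130 mm high, wall 4 mm (212 mm across inside), perforated steel floor 45 mm above its underside (85 mm deep inside; the water is below it). Two loop handles on its own +y and -y sides reach 136 mm from its axis at 102 mm height. Origin: centre of its underside, z up
- lid: round pot lid, 0.36 kg, at first on the pot: flat plug 200 mm across, 8 mm deep, chamfered below; over it a flange 228 mm across, 4 mm thick, pale dome to 24 mm, black knob. Origin: centre of the plug's underside, z up. Fully home (flange on the rim) its origin is 122 mm above the pot's origin, plug with 6 mm play all round; on the mat it is 6 mm above the worktop
- lid_knob (a point): grip point on the lid's round black knob (34 mm across, upright cylinder 27 mm high), on the lid's axis, 50 mm above the lid's origin and 12 mm below the knob's top
- mat: round cork mat, 200 mm across and 6 mm thick, fixed flat on the worktop, for the lid. Origin: centre of its underside
- rack: white plastic egg rack from the fridge door, 62 (x) x 262 (y) x 30 mm high, heavy enough to be fixed: one straight row of five cups 50 mm apart along its own y axis, the middle one at its centre. Grip eggs across the rack's x axis, clear of the neighbours. Origin: centre of its underside
- egg1: a brown hen's egg, rigid, 43 mm across, 57 mm long, 60 g. Origin at mid-length (28 mm from the blunt, 29 mm from the pointed end), +z to the pointed end. It starts standing blunt end down in a cup of the rack, origin 20 mm above the rack's top (50 mm above the worktop). Two to four of the five eggs are there; None if absent
- egg2: a brown hen's egg, rigid, 43 mm across, 57 mm long, 60 g. Origin at mid-length (28 mm from the blunt, 29 mm from the pointed end), +z to the pointed end. It starts standing blunt end down in a cup of the rack, origin 20 mm above the rack's top (50 mm above the worktop). Two to four of the five eggs are there; None if absent
- egg3: a brown hen's egg, rigid, 43 mm across, 57 mm long, 60 g. Origin at mid-length (28 mm from the blunt, 29 mm from the pointed end), +z to the pointed end. It starts standing blunt end down in a cup of the rack, origin 20 mm above the rack's top (50 mm above the worktop). Two to four of the five eggs are there; None if absent
- egg4: a brown hen's egg, rigid, 43 mm across, 57 mm long, 60 g. Origin at mid-length (28 mm from the blunt, 29 mm from the pointed end), +z to the pointed end. It starts standing blunt end down in a cup of the rack, origin 20 mm above the rack's top (50 mm above the worktop). Two to four of the five eggs are there; None if absent
- egg5: a brown hen's egg, rigid, 43 mm across, 57 mm long, 60 g. Origin at mid-length (28 mm from the blunt, 29 mm from the pointed end), +z to the pointed end. It starts standing blunt end down in a cup of the rack, origin 20 mm above the rack's top (50 mm above the worktop). Two to four of the five eggs are there; None if absent
- pan: black frying pan, 200 mm across and 42 mm high, on the other ring, its handle (250 mm from the centre) pointing away from the robot. Origin: centre of its underside. Leave it
- seasoning: white and yellow seasoning tin, 66 mm across, 110 mm high, beyond the hob. Origin: centre of its underside. Leave it
- mug: white mug, 80 mm across, 92 mm high, beyond the hob. Origin: centre of its underside. Leave it
- bowl: small red bowl, 136 mm across, 62 mm high, at the far left of the work. Origin: centre of its underside. Leave it
Not all that is in view belongs to the job. What is shaped like the egg1 but purple or turquoise is not meant.

How it is judged (in metres and radians):
On the way, in this order (a step that is already met when the one before it is completed fails the run):
1. the lid is off the pot and lies flat on the cork mat (horizontal distance between lid and mat below 0.06 m and height (world z) of lid below 0.016 m and angle between lid's own z axis and vertical below 0.12 rad and linear speed of lid below 0.03 m/s), for 0.2 s.
2. every egg is in the pot, at rest (horizontal distance between each of egg1, egg2, egg3, egg4, egg5 and pot below 0.095 m and z of egg1 in the frame of pot between 0.05 and 0.105 m and linear speed of each of egg1, egg2, egg3, egg4, egg5 below 0.05 m/s and z of egg2 in the frame of pot between 0.05 and 0.105 m and z of egg3 in the frame of pot between 0.05 and 0.105 m and z of egg4 in the frame of pot between 0.05 and 0.105 m and z of egg5 in the frame of pot between 0.05 and 0.105 m), for 0.3 s.
3. the lid is back on the pot, level and fully home (horizontal distance between lid and pot below 0.012 m and z of lid in the frame of pot between 0.115 and 0.1265 m and angle between lid's own z axis and vertical below 0.06 rad and linear speed of lid below 0.03 m/s), for 0.2 s.
4. the knob of the ring under the pot is turned fully up (((horizontal distance between pot and ring_left below 0.06 m and value of joint knob_left above 2.25 rad and value of joint knob_right below 0.2 rad) or (horizontal distance between pot and ring_right below 0.06 m and value of joint knob_right above 2.25 rad and value of joint knob_left below 0.2 rad))), for 0.2 s.
At the end, for the whole second after the job is handed in: Every egg is at rest in the pot (middle within 95 mm of its axis, under 105 mm above its underside); lid seated: within 12 mm of the axis, 4.5 mm of fully down, 0.06 rad of level; pot within 60 mm of its ring's centre, that knob past 2.25 of 2.4 rad, the other below 0.2 (all of step 2 and all of step 3 and ((horizontal distance between pot and ring_left below 0.06 m and value of joint knob_left above 2.25 rad and value of joint knob_right below 0.2 rad) or (horizontal distance between pot and ring_right below 0.06 m and value of joint knob_right above 2.25 rad and value of joint knob_left below 0.2 rad))); the robot touches nothing.
It fails at once if an egg is dropped, knocked or pressed on the pot or on another egg with more than 30 N (a fall of about 6 cm) (contact force between any of egg1, egg2, egg3, egg4, egg5 and pot above 30 N or contact force between egg1 and egg2 above 30 N or contact force between any of egg1, egg2 and egg3 above 30 N or contact force between any of egg1, egg2, egg3 and egg4 above 30 N or contact force between any of egg1, egg2, egg3, egg4 and egg5 above 30 N).
It fails at once if the pot is shoved more than 5 cm or tipped (distance of pot from where it was at the start of the episode above 0.05 m or angle between pot's own z axis and vertical above 0.25 rad).
It fails at once if the knob of the ring without the pot is turned on ((horizontal distance between pot and ring_left below 0.06 m and value of joint knob_right above 0.4 rad) or (horizontal distance between pot and ring_right below 0.06 m and value of joint knob_left above 0.4 rad)).
It fails at once if the frying pan, the seasoning tin, the mug or the bowl is moved more than 3 cm (distance of any of pan, seasoning, mug, bowl from where it was at the start of the episode above 0.03 m).
Of egg1, egg2, egg3, egg4, egg5 only 2 to 4 are there at a start; the rules pass over those that are not, and their reading is None.
At some moment in a run one of lid may be knocked a few centimetres aside while the robot is not near it.
It also fails if it takes over 210 s, if anything falls off the work surface, if the arm or the gripper's body presses on something with over 40 N, if the wrist force passes 120 N, or if a joint passes its speed limit or range.

## Working session

There is one attempt and no reset: what is moved stays moved. The work goes in short steps, Python scripts to look and compute and a shell command to move; the robot and the scene stay as the last step left them, time stands still between calls to the robot, and variables do not carry over. Pictures are saved under pics/ and viewed, at most 14 in all, crops included, and the job is handed in when it is done.

```bash
mkdir -p pics
python3 - <<'E'
from plant import ctrl
import cv2
o=ctrl.get_obs();print(o)
for n in("top","side"):
    s=ctrl.snapshot(n);cv2.imwrite(f"pics/{n}0.png",s["color"][:,:,::-1]);print(n,s["intrinsics"].tolist(),s["R"].round(4).tolist(),s["t"].round(4).tolist())
E
```

```text
{'clock': 0.0, 'joint_pos': array([ 9.01871990e+01,  2.05902104e+01,  6.34663407e-01, -2.12631562e-02,
       -7.01357276e+01, -1.65066868e+01]), 'qvel': array([ 0.02865472, -0.0158979 , -0.02054642,  0.03947289, -0.02974684,
       -0.04068968]), 'tau': array([-2.37888671e-03, -5.82723463e+01,  2.93076038e+01,  6.99756458e+00,
        7.07656582e-03, -1.57113959e-04]), 'tool_pos': array([0.18956163, 0.64736743, 0.24763964]), 'orientation': array([ 1.79906807e+02, -6.77118737e-03, -1.63267233e+01]), 'force': array([0.04186151, 0.46329623, 0.27330227]), 'moment': array([ 0.00080124,  0.01726274, -0.00126749]), 'gripper_force': 0.0, 'opening': 0.08754785630460844}
top [[451.2590770990396, 0.0, 324.2616308638314], [0.0, 451.2590770990396, 204.01733476156636], [0.0, 0.0, 1.0]] [[0.028, -0.9996, -0.0101], [-0.9952, -0.027, -0.0943], [0.094, 0.0127, -0.9955]] [0.0916, 0.5965, 1.2117]
side [[401.89929072961354, 0.0, 323.7025597259125], [0.0, 401.89929072961354, 199.7128992013785], [0.0, 0.0, 1.0]] [[0.8088, -0.5877, 0.0207], [-0.3261, -0.4776, -0.8158], [0.4894, 0.6531, -0.5779]] [-0.4201, 0.3283, 0.9805]
```

View pics/top0.png

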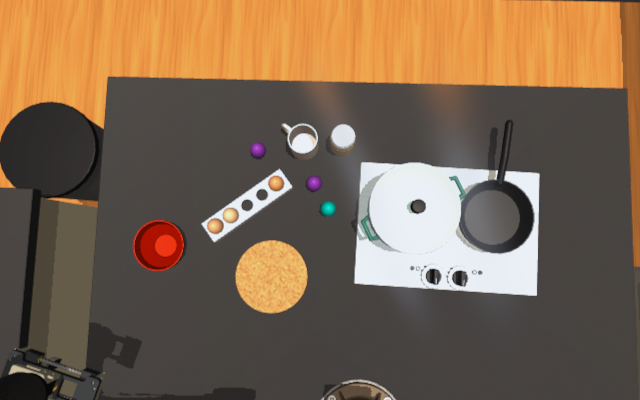

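View pics/side0.png

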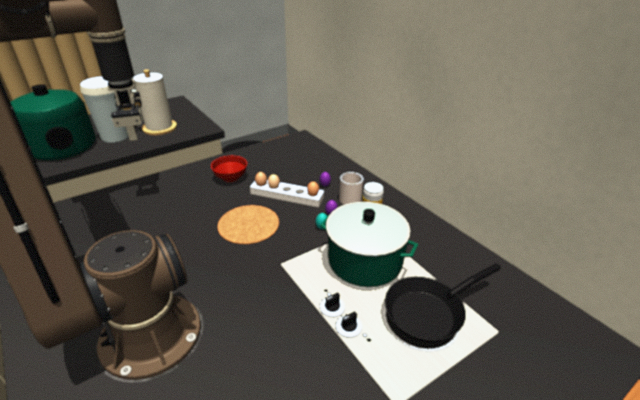

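The top view shows the pot with its lid at (415,207) on the left ring and the lid knob at (418,206). The pan is on the right ring, the mat is at (271,277), and the hob knobs are at (432,276) and (458,276). The rack holds brown eggs at (216,226), (231,215) and (276,183). The purple eggs (258,150), (314,183) and the turquoise one (328,209) are decoys because of their colour. The green pot on the far counter in the side view is only background.

```bash
cat > h.py <<'E'
import numpy as np, cv2
from scipy.spatial.transform import Rotation as Ro
from plant import ctrl
def hsv(s): return cv2.cvtColor(s["color"],cv2.COLOR_RGB2HSV)
def ray(s,p):
    d=s["R"].T@np.linalg.solve(s["intrinsics"],[p[0],p[1],1]); return -s["R"].T@s["t"],d/np.linalg.norm(d)
def plane(s,p,z):
    c,d=ray(s,p); return c+d*(z-c[2])/d[2]
def tri(views):
    A=np.zeros((3,3));b=np.zeros(3);R=[ray(s,p) for s,p in views]
    for c,d in R: M=np.eye(3)-np.outer(d,d);A+=M;b+=M@c
    X=np.linalg.solve(A,b); return X,[np.linalg.norm(np.cross(X-c,d)) for c,d in R]
def proj(s,X):
    q=s["intrinsics"]@(s["R"]@X+s["t"]); return q[:2]/q[2]
def blobs(m,roi,amin=15):
    x0,y0,x1,y1=roi; z=np.zeros_like(m,np.uint8); z[y0:y1,x0:x1]=m[y0:y1,x0:x1]
    n,_,st,c=cv2.connectedComponentsWithStats(z,connectivity=4)
    return [(c[i].round(1).tolist(),st[i].tolist()) for i in range(1,n) if st[i][4]>=amin]
def go(target,yaw=None):
    o=ctrl.get_obs();R=Ro.from_euler('xyz',o["orientation"],degrees=True).as_matrix()
    d=R.T@(np.array(target)-o["tool_pos"])*10
    r=None
    if yaw is not None: r=(Ro.from_matrix(R.T)*Ro.from_euler('xyz',[180,0,yaw],degrees=True)).as_rotvec()/(np.pi/2)
    print("tool",o["tool_pos"].round(4),o["orientation"].round(2),"clock",o["clock"],"delta",d.round(3),"rot",None if r is None else r.round(3))
E
python3 - <<'E'
from h import *
T=ctrl.snapshot("top");S=ctrl.snapshot("side")
def br(s): h=hsv(s); return ((h[...,0]>5)&(h[...,0]<22)&(h[...,1]>80)&(h[...,2]>110)).astype(np.uint8)
def dk(s): return (s["color"].max(2)<70).astype(np.uint8)
print("T eggs/mat",blobs(br(T),(195,160,320,320)))
print("S eggs/mat",blobs(br(S),(200,150,345,250)))
print("T knob",blobs(dk(T),(390,180,445,235)));print("S knob",blobs(dk(S),(345,195,392,235)))
print("T hk",blobs(dk(T),(405,260,485,292)));print("S hk",blobs(dk(S),(310,285,375,340)))
wh=(T["color"].min(2)>170).astype(np.uint8)
print("T rack",blobs(wh,(195,165,298,250),60)); 
big=lambda s,r,k:cv2.resize(s["color"][r[1]:r[3],r[0]:r[2],::-1],None,fx=k,fy=k,interpolation=cv2.INTER_CUBIC)
a=big(T,(190,140,350,250),4);b=big(S,(230,150,390,250),4)
cv2.imwrite("pics/c1.png",np.vstack([cv2.resize(a,(480,330)),cv2.resize(b,(480,300))])[:600])
E
```

```text
T eggs/mat [([275.6, 183.0], [268, 176, 16, 15, 175]), ([230.8, 215.1], [223, 208, 15, 15, 123]), ([214.9, 225.7], [207, 219, 16, 15, 172]), ([270.9, 276.4], [235, 240, 73, 74, 4201])]
S eggs/mat [([260.5, 178.0], [255, 171, 12, 14, 121]), ([273.6, 181.5], [268, 175, 12, 13, 96]), ([312.7, 187.7], [307, 181, 12, 15, 127]), ([247.8, 223.9], [217, 204, 63, 40, 1938])]
T knob [([414.6, 205.6], [411, 200, 12, 13, 45])]
S knob [([387.4, 199.7], [383, 195, 9, 12, 87]), ([368.4, 215.6], [364, 210, 10, 13, 116])]
T hk [([432.0, 276.1], [429, 269, 6, 15, 70]), ([458.6, 277.8], [456, 271, 6, 15, 83])]
S hk [([366.7, 285.2], [359, 285, 16, 2, 19]), ([332.8, 302.8], [326, 294, 13, 17, 164]), ([319.6, 327.0], [310, 303, 30, 37, 569]), ([349.6, 322.4], [342, 313, 14, 18, 181])]
T rack [([248.2, 204.5], [202, 169, 90, 73, 1339])]
```

View pics/c1.png

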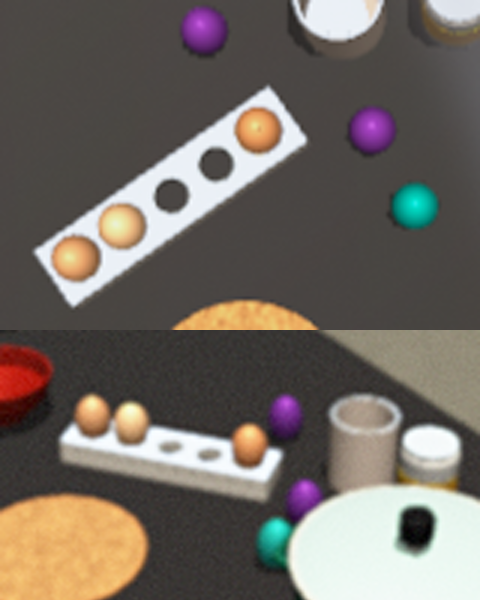

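The crop shows exactly three brown eggs in the rack, in cups 1, 2 and 5 counting from the left. The cups between them are empty, and the decoys stand on the worktop outside the rack. Next I triangulate.

Run:
```python
from h import *
T=ctrl.snapshot("top");S=ctrl.snapshot("side")
for n,a,b in [("eggA",(214.9,225.7),(260.5,178)),("eggB",(230.6,215.1),(273.6,181.2)),("eggC",(275.6,183),(312.7,187.7)),("mat",(270.9,276.4),(247.8,223.9)),("knob L",(432,276.1),(332.8,302.8)),("knob R",(458.6,277.8),(349.6,322.4))]:
    X,e=tri([(T,a),(S,b)]);print(n,X.round(4),np.round(e,4),"side@plane",plane(T,a,{'e':.05,'m':.006,'k':.045}[n[0]]).round(4))
# lid knob: darker-than-lid blob
for n,s,roi in(("T",T,(400,190,435,225)),("S",S,(350,203,390,233))):
    m=(s["color"].max(2)<110).astype(np.uint8);print(n,blobs(m,roi))
# lid rim by ellipse, both views
for n,s,roi in(("T",T,(362,155,466,258)),("S",S,(318,196,416,262))):
    h=hsv(s);m=((s["color"].min(2)>150)).astype(np.uint8);z=np.zeros_like(m);x0,y0,x1,y1=roi;z[y0:y1,x0:x1]=m[y0:y1,x0:x1]
    cs,_=cv2.findContours(z,cv2.RETR_EXTERNAL,cv2.CHAIN_APPROX_NONE);c=max(cs,key=cv2.contourArea);print(n,cv2.fitEllipse(c))
# rack axis
r=np.array([plane(T,p,.03) for p in((230.6,215.1),(275.6,183))]);
```

```text
eggA [0.5242 0.3996 0.0559] [0.0007 0.0007] side@plane [0.5251 0.4007 0.05  ]
eggB [0.5546 0.3591 0.0526] [0. 0.] side@plane [0.5548 0.3597 0.05  ]
eggC [0.6447 0.2407 0.0558] [0.0001 0.0001] side@plane [0.6455 0.2414 0.05  ]
mat [0.3905 0.2508 0.001 ] [0.0005 0.0005] side@plane [0.3913 0.2499 0.006 ]
knob L [ 0.4073 -0.1906  0.0235] [0.0017 0.0017] side@plane [ 0.4071 -0.1847  0.045 ]
knob R [ 0.4047 -0.2629  0.0224] [0.0018 0.0018] side@plane [ 0.4046 -0.2554  0.045 ]
T [([417.3, 206.0], [410, 200, 15, 14, 160])]
S [([386.4, 203.6], [382, 203, 8, 3, 15]), ([368.4, 215.6], [363, 209, 12, 15, 139])]
T ((413.7007141113281, 210.41343688964844), (108.75994110107422, 115.64849853515625), 137.3349151611328)
S ((367.56304931640625, 227.9437255859375), (52.38828659057617, 83.6021728515625), 97.16958618164062)
```

Run:
```python
from h import *
T=ctrl.snapshot("top");S=ctrl.snapshot("side")
X,e=tri([(T,(417.8,206)),(S,(368.2,215.4))]);print(X,e,plane(T,(417.8,206),.198))
go([X[0],X[1],.30])
```

```text
[ 0.57900501 -0.11675093  0.1878394 ] [np.float64(0.001254356997514833), np.float64(0.001254356997514968)] [ 0.57904651 -0.1155482   0.198     ]
tool [0.1897 0.6477 0.2484] [179.99  -0.   -16.32] clock 0.4 delta [ 5.885  6.243 -0.514] rot None
```

```bash
python3 -m creep '[{"grip":0,"delta_pos":[0.84,0.89,-0.5],"rotation":[0,0,0]},{"grip":0,"delta_pos":[0.84,0.89,-0.5],"rotation":[0,0,0]},{"grip":0,"delta_pos":[0.84,0.89,-0.5],"rotation":[0,0,0]},{"grip":0,"delta_pos":[0.84,0.89,-0.5],"rotation":[0,0,0]}]'
python3 -m creep '[{"grip":0,"delta_pos":[0.84,0.89,0],"rotation":[0,0,0]},{"grip":0,"delta_pos":[0.84,0.89,0],"rotation":[0,0,0]},{"grip":0,"delta_pos":[0.84,0.89,0],"rotation":[0,0,0]},{"grip":0,"delta_pos":[0.84,0.89,0],"rotation":[0,0,0]}]'
python3 -m creep '[{"grip":0,"delta_pos":[0.84,0.89,0],"rotation":[0,0,0]},{"grip":0,"delta_pos":[0.84,0.89,0],"rotation":[0,0,0]},{"grip":0,"delta_pos":[0.84,0.89,0],"rotation":[0,0,0]},{"grip":0,"delta_pos":[0.84,0.89,0],"rotation":[0,0,0]}]'
python3 -c "
from h import *
print(ctrl.get_obs()['joint_pos']);go([.579,-.116,.30],0)"
```

```text
clock: 0.8
tool_pos: [0.247, 0.5367, 0.3019]
orientation: [-179.7, 0.0, -16.4]
force: [0.6, -0.1, 0.6]
opening: 0.087
gripper_force: 0.0
clock: 1.2
tool_pos: [0.3018, 0.4277, 0.2991]
orientation: [-180.0, 0.0, -16.4]
force: [0.1, 0.1, -0.0]
opening: 0.0877
gripper_force: 0.0
clock: 1.6
tool_pos: [0.3573, 0.3194, 0.2988]
orientation: [-180.0, -0.0, -16.4]
force: [0.1, 1.2, 0.7]
opening: 0.0874
gripper_force: 0.0
[ 6.53933205e+01 -1.11358301e-01 -1.84111427e+01  1.24086261e-03
 -7.16714828e+01  8.16580398e+00]
tool [0.3573 0.3194 0.2988] [-1.7997e+02 -1.0000e-02 -1.6440e+01] clock 1.6 delta [ 3.359  3.549 -0.013] rot [-0.    -0.    -0.183]
```

```bash
python3 -m creep '[{"grip":0,"delta_pos":[0.84,0.89,0],"rotation":[0,0,0]},{"grip":0,"delta_pos":[0.84,0.89,0],"rotation":[0,0,0]},{"grip":0,"delta_pos":[0.84,0.89,0],"rotation":[0,0,0]},{"grip":0,"delta_pos":[0.84,0.89,0],"rotation":[0,0,0]}]'
python3 -m creep '[{"grip":0,"delta_pos":[0.84,0.89,0],"rotation":[0,0,0]},{"grip":0,"delta_pos":[0.84,0.89,0],"rotation":[0,0,0]},{"grip":0,"delta_pos":[0.84,0.89,0],"rotation":[0,0,0]},{"grip":0,"delta_pos":[0.84,0.89,0],"rotation":[0,0,0]}]'
python3 -m creep '[{"grip":0,"delta_pos":[0.84,0.89,0],"rotation":[0,0,0]},{"grip":0,"delta_pos":[0.84,0.89,0],"rotation":[0,0,0]},{"grip":0,"delta_pos":[0.84,0.89,0],"rotation":[0,0,0]},{"grip":0,"delta_pos":[0.84,0.89,0],"rotation":[0,0,0]}]'
python3 -m creep '[{"grip":0,"delta_pos":[0.84,0.88,0],"rotation":[0,0,0]},{"grip":0,"delta_pos":[0.84,0.88,0],"rotation":[0,0,0]},{"grip":0,"delta_pos":[0.84,0.88,0],"rotation":[0,0,0]},{"grip":0,"delta_pos":[0.84,0.88,0],"rotation":[0,0,0]},{"grip":0,"delta_pos":[0.84,0.88,0],"rotation":[0,0,0]}]'
python3 - <<'E'
from h import *
W=ctrl.snapshot("wrist");cv2.imwrite("pics/w1.png",W["color"][:,:,::-1])
go([.579,-.116,.193]);print(proj(W,np.array([.579,-.116,.202])),ctrl.get_obs()["tool_pos"])
E
```

```text
clock: 2.0
tool_pos: [0.413, 0.2109, 0.2985]
orientation: [180.0, -0.0, -16.4]
force: [-0.4, 0.7, 0.1]
opening: 0.0876
gripper_force: 0.0
clock: 2.4
tool_pos: [0.4689, 0.1022, 0.2982]
orientation: [180.0, 0.0, -16.4]
force: [-0.3, -0.1, 0.6]
opening: 0.0875
gripper_force: 0.0
clock: 2.8
tool_pos: [0.5247, -0.0067, 0.2977]
orientation: [180.0, 0.0, -16.4]
force: [-0.6, 0.4, -1.2]
opening: 0.0874
gripper_force: 0.0
clock: 3.3
tool_pos: [0.5796, -0.113, 0.2979]
orientation: [180.0, 0.1, -16.3]
force: [-0.3, 0.8, -0.7]
opening: 0.0875
gripper_force: 0.0
tool [ 0.5794 -0.1127  0.2982] [-1.7999e+02  3.0000e-02 -1.6260e+01] clock 3.35 delta [0.006 0.032 1.052] rot None
[326.68895981 205.57703475] [ 0.57936429 -0.1127385   0.29822551]
```

View pics/w1.png

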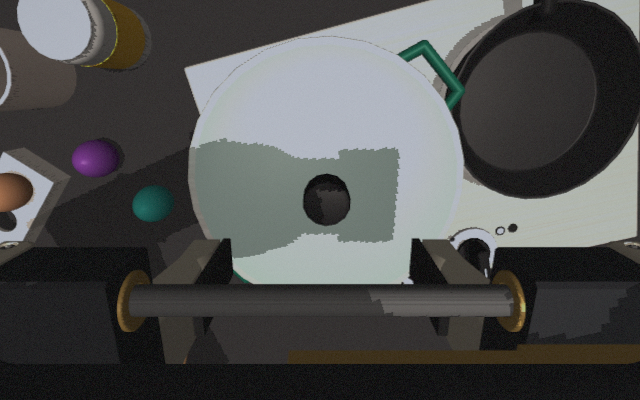

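The wrist view shows the black lid knob at (326,199), midway between the finger pads.

Run:
```python
from h import *
W=ctrl.snapshot("wrist");m=(W["color"].max(2)<75).astype(np.uint8)
B=[b for b in blobs(m,(280,150,380,238),300)];print(B);print(-W["R"].T@W["t"],W["intrinsics"][0,0])
c=B[0][0]
for z in(.175,.19,.202):print(z,plane(W,c,z))
T=ctrl.snapshot("top");S=ctrl.snapshot("side")
```

```text
[([326.4, 199.1], [303, 173, 48, 53, 1954])]
[ 0.6560947  -0.13428742  0.43384748] 354.65372295876233
0.175 [ 0.57480031 -0.11477409  0.175     ]
0.19 [ 0.57951125 -0.11590487  0.19      ]
0.202 [ 0.58328   -0.1168095  0.202    ]
```

```bash
python3 -m creep '[{"grip":0,"delta_pos":[0,0.03,0.3],"rotation":[0,0,0]},{"grip":0,"delta_pos":[0,0.03,0.7],"rotation":[0,0,0]},{"grip":0,"delta_pos":[0,0.03,0.7],"rotation":[0,0,0]},{"grip":0,"delta_pos":[0,0.03,0.7],"rotation":[0,0,0]}]'
python3 -m creep '[{"grip":0,"delta_pos":[0,0,0.18],"rotation":[0,0,0]},{"grip":0,"delta_pos":[0,0,0.35],"rotation":[0,0,0]},{"grip":0,"delta_pos":[0,0,0.35],"rotation":[0,0,0]}]'
python3 -m creep '[{"grip":0.8,"delta_pos":[0,0,0],"rotation":[0,0,0]},{"grip":0.8,"delta_pos":[0,0,0],"rotation":[0,0,0]},{"grip":0.8,"delta_pos":[0,0,0],"rotation":[0,0,0]},{"grip":0.8,"delta_pos":[0,0,0],"rotation":[0,0,0]},{"grip":0.8,"delta_pos":[0,0,0],"rotation":[0,0,0]}]'
python3 -m creep '[{"grip":0.8,"delta_pos":[0,0,0],"rotation":[0,0,0]},{"grip":0.8,"delta_pos":[0,0,0],"rotation":[0,0,0]},{"grip":0.8,"delta_pos":[0,0,0],"rotation":[0,0,0]},{"grip":0.8,"delta_pos":[0,0,0],"rotation":[0,0,0]},{"grip":0.8,"delta_pos":[0,0,0],"rotation":[0,0,0]}]'
```

```text
clock: 3.9
tool_pos: [0.5785, -0.1168, 0.2294]
orientation: [179.9, 0.0, -16.3]
force: [0.3, -0.1, 0.5]
opening: 0.0875
gripper_force: 0.0
clock: 4.2
tool_pos: [0.5784, -0.1169, 0.194]
orientation: [180.0, 0.0, -16.3]
force: [0.4, 0.3, 0.2]
opening: 0.0877
gripper_force: 0.0
clock: 4.7
tool_pos: [0.5785, -0.1173, 0.194]
orientation: [-180.0, -0.0, -16.3]
force: [-0.4, 0.7, 0.6]
opening: 0.0529
gripper_force: 0.0
clock: 5.2
tool_pos: [0.5784, -0.1172, 0.1936]
orientation: [180.0, 0.0, -16.3]
force: [0.2, 0.2, 0.6]
opening: 0.0333
gripper_force: 30.0
```

```bash
python3 -m creep '[{"grip":0.8,"delta_pos":[0,0,-0.1],"rotation":[0,0,0]},{"grip":0.8,"delta_pos":[0,0,-0.3],"rotation":[0,0,0]},{"grip":0.8,"delta_pos":[0,0,-0.6],"rotation":[0,0,0]},{"grip":0.8,"delta_pos":[0,0,-0.9],"rotation":[0,0,0]},{"grip":0.8,"delta_pos":[0,0,-0.9],"rotation":[0,0,0]}]'
python3 -c "
from h import *
go([.391,.250,.28])"
```

```text
clock: 5.7
tool_pos: [0.5802, -0.1176, 0.2886]
orientation: [-179.9, -0.4, -16.3]
force: [0.5, -0.5, -1.9]
opening: 0.0332
gripper_force: 30.0
tool [ 0.5802 -0.1176  0.2886] [-179.92   -0.4   -16.29] clock 5.7 delta [-2.848 -2.997  0.07 ] rot None
```

```bash
for i in 1; do :; done
python3 -m creep '[{"grip":0.8,"delta_pos":[-0.15,-0.16,0],"rotation":[0,0,0]},{"grip":0.8,"delta_pos":[-0.35,-0.37,0],"rotation":[0,0,0]},{"grip":0.8,"delta_pos":[-0.53,-0.56,0],"rotation":[0,0,0]},{"grip":0.8,"delta_pos":[-0.71,-0.75,0],"rotation":[0,0,0]}]'
python3 -m creep '[{"grip":0.8,"delta_pos":[-0.18,-0.19,0],"rotation":[0,0,0]},{"grip":0.8,"delta_pos":[-0.35,-0.37,0],"rotation":[0,0,0]},{"grip":0.8,"delta_pos":[-0.53,-0.56,0],"rotation":[0,0,0]},{"grip":0.8,"delta_pos":[-0.71,-0.75,0],"rotation":[0,0,0]}]'
python3 -m creep '[{"grip":0.8,"delta_pos":[-0.18,-0.19,0],"rotation":[0,0,0]},{"grip":0.8,"delta_pos":[-0.35,-0.37,0],"rotation":[0,0,0]},{"grip":0.8,"delta_pos":[-0.53,-0.56,0],"rotation":[0,0,0]},{"grip":0.8,"delta_pos":[-0.71,-0.75,0],"rotation":[0,0,0]}]'
python3 -m creep '[{"grip":0.8,"delta_pos":[-0.18,-0.19,0],"rotation":[0,0,0]},{"grip":0.8,"delta_pos":[-0.35,-0.37,0],"rotation":[0,0,0]},{"grip":0.8,"delta_pos":[-0.53,-0.56,0],"rotation":[0,0,0]},{"grip":0.8,"delta_pos":[-0.71,-0.75,0],"rotation":[0,0,0]},{"grip":0.8,"delta_pos":[-0.71,-0.75,0],"rotation":[0,0,0]}]'
python3 - <<'E'
from h import *
go([.391,.250,.059])
T=ctrl.snapshot("top");S=ctrl.snapshot("side");cv2.imwrite("pics/ts2.png",np.vstack([T["color"][140:330,150:550,::-1],S["color"][100:350,150:550,::-1]]))
E
```

```text
clock: 6.1
tool_pos: [0.5301, -0.0246, 0.2827]
orientation: [180.0, 0.1, -16.4]
force: [0.4, -0.3, -3.2]
opening: 0.0335
gripper_force: 30.0
clock: 6.5
tool_pos: [0.483, 0.0673, 0.2829]
orientation: [180.0, 0.1, -16.3]
force: [1.2, 0.4, -2.7]
opening: 0.0333
gripper_force: 30.0
clock: 6.9
tool_pos: [0.436, 0.1591, 0.283]
orientation: [180.0, 0.1, -16.3]
force: [0.1, 1.0, -4.1]
opening: 0.0332
gripper_force: 30.0
clock: 7.4
tool_pos: [0.3887, 0.2521, 0.283]
orientation: [180.0, 0.1, -16.2]
force: [-0.2, -0.3, -3.9]
opening: 0.0332
gripper_force: 30.0
tool [0.3887 0.2521 0.283 ] [ 1.7998e+02  6.0000e-02 -1.6200e+01] clock 7.4 delta [0.03  0.013 2.24 ] rot None
```

View pics/ts2.png

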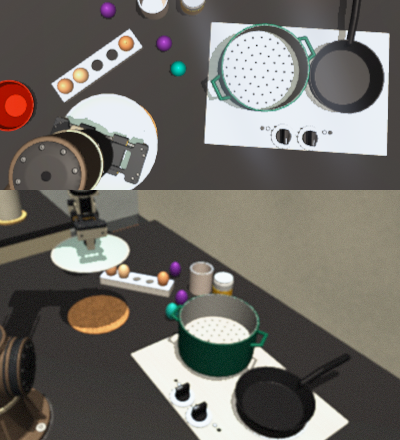

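The side view shows the lid held level over the mat and the open pot standing undisturbed. I lower the lid now.

```bash
python3 -m creep '[{"grip":0.8,"delta_pos":[0.02,0,0.2],"rotation":[0,0,0]},{"grip":0.8,"delta_pos":[0.02,0,0.45],"rotation":[0,0,0]},{"grip":0.8,"delta_pos":[0.02,0,0.7],"rotation":[0,0,0]},{"grip":0.8,"delta_pos":[0.02,0,0.9],"rotation":[0,0,0]},{"grip":0.8,"delta_pos":[0.02,0,1.0],"rotation":[0,0,0]}]'
python3 -m creep '[{"grip":0.8,"delta_pos":[0,0,0.25],"rotation":[0,0,0]},{"grip":0.8,"delta_pos":[0,0,0.5],"rotation":[0,0,0]},{"grip":0.8,"delta_pos":[0,0,0.75],"rotation":[0,0,0]},{"grip":0.8,"delta_pos":[0,0,0.95],"rotation":[0,0,0]},{"grip":0.8,"delta_pos":[0,0,1.0],"rotation":[0,0,0]}]'
python3 -m creep '[{"grip":0.8,"delta_pos":[0,0,0.06],"rotation":[0,0,0]},{"grip":0.8,"delta_pos":[0,0,0.12],"rotation":[0,0,0]},{"grip":0.8,"delta_pos":[0,0,0.17],"rotation":[0,0,0]},{"grip":0.8,"delta_pos":[0,0,0.20],"rotation":[0,0,0]},{"grip":0.8,"delta_pos":[0,0,0.20],"rotation":[0,0,0]}]'
```

```text
clock: 8.0
tool_pos: [0.3915, 0.2482, 0.1817]
orientation: [179.8, 0.1, -16.4]
force: [-0.2, -0.3, -3.9]
opening: 0.0334
gripper_force: 30.0
clock: 8.5
tool_pos: [0.3916, 0.2486, 0.082]
orientation: [179.8, 0.1, -16.4]
force: [-0.2, -0.3, -2.6]
opening: 0.0334
gripper_force: 30.0
clock: 9.0
tool_pos: [0.392, 0.2499, 0.0635]
orientation: [180.0, 0.0, -16.3]
force: [0.4, 0.9, -4.0]
opening: 0.0336
gripper_force: 30.0
```

```bash
python3 -m creep '[{"grip":0.8,"delta_pos":[0,0,0.01],"rotation":[0,0,0]},{"grip":0.8,"delta_pos":[0,0,0.02],"rotation":[0,0,0]},{"grip":0.8,"delta_pos":[0,0,0.03],"rotation":[0,0,0]},{"grip":0.8,"delta_pos":[0,0,0.035],"rotation":[0,0,0]},{"grip":0.8,"delta_pos":[0,0,0.035],"rotation":[0,0,0]}]'
```

```text
clock: 9.5
tool_pos: [0.392, 0.2499, 0.06]
orientation: [180.0, 0.0, -16.3]
force: [0.1, -0.9, -3.7]
opening: 0.0336
gripper_force: 30.0
```

```bash
python3 -m creep '[{"grip":0.8,"delta_pos":[0,0,0.01],"rotation":[0,0,0]},{"grip":0.8,"delta_pos":[0,0,0.015],"rotation":[0,0,0]},{"grip":0.8,"delta_pos":[0,0,0.015],"rotation":[0,0,0]}]'
python3 -m creep '[{"grip":0,"delta_pos":[0,0,0],"rotation":[0,0,0]},{"grip":0,"delta_pos":[0,0,0],"rotation":[0,0,0]},{"grip":0,"delta_pos":[0,0,0],"rotation":[0,0,0]},{"grip":0,"delta_pos":[0,0,0],"rotation":[0,0,0]},{"grip":0,"delta_pos":[0,0,0],"rotation":[0,0,0]}]'
python3 -m creep '[{"grip":0,"delta_pos":[0,0,0],"rotation":[0,0,0]},{"grip":0,"delta_pos":[0,0,-0.15],"rotation":[0,0,0]},{"grip":0,"delta_pos":[0,0,-0.5],"rotation":[0,0,0]},{"grip":0,"delta_pos":[0,0,-1],"rotation":[0,0,0]},{"grip":0,"delta_pos":[0,0,-1],"rotation":[0,0,0]}]'
python3 -m creep '[{"grip":0,"delta_pos":[0,0,-0.5],"rotation":[0,0,0]},{"grip":0,"delta_pos":[0,0,-0.7],"rotation":[0,0,0]},{"grip":0,"delta_pos":[0,0,-0.7],"rotation":[0,0,0]}]'
python3 - <<'E'
from h import *
# rack axis from eggs; grip across rack x
A,B,C=np.array([.5247,.4001]),np.array([.5547,.3594]),np.array([.6451,.241])
d=(A-C)/np.linalg.norm(A-C);print("rack y yaw",np.degrees(np.arctan2(d[1],d[0])))
# tool y (closing) must lie across d -> tool x along d
y=np.degrees(np.arctan2(d[1],d[0]));print(y-180)
T=ctrl.snapshot("top");S=ctrl.snapshot("side")
go([C[0],C[1],.2],y-180)
E
```

```text
clock: 9.8
tool_pos: [0.3921, 0.25, 0.0595]
orientation: [-180.0, -0.0, -16.3]
force: [-5.0, -1.4, 9.8]
opening: 0.0334
gripper_force: 30.0
clock: 10.3
tool_pos: [0.3921, 0.2499, 0.0585]
orientation: [180.0, -0.0, -16.3]
force: [0.3, -0.1, 0.9]
opening: 0.0679
gripper_force: 0.0
clock: 10.8
tool_pos: [0.3945, 0.2526, 0.1645]
orientation: [-179.5, -0.3, -16.2]
force: [0.2, 0.3, -0.6]
opening: 0.0875
gripper_force: 0.0
clock: 11.1
tool_pos: [0.3933, 0.2512, 0.232]
orientation: [-179.7, -0.2, -16.3]
force: [-0.3, -0.0, -0.6]
opening: 0.0877
gripper_force: 0.0
rack y yaw 127.11686068327025
-52.88313931672975
tool [0.3919 0.2499 0.2286] [-179.94    0.    -16.33] clock 11.2 delta [ 2.455 -0.626  0.286] rot [-0.001  0.     0.406]
```

```bash
python3 -m creep '[{"grip":0,"delta_pos":[0.2,-0.1,0],"rotation":[0,0,0.09]},{"grip":0,"delta_pos":[0.4,-0.2,0],"rotation":[0,0,0.18]},{"grip":0,"delta_pos":[0.7,-0.2,0],"rotation":[0,0,0.27]},{"grip":0,"delta_pos":[0.9,-0.2,0],"rotation":[0,0,0.36]},{"grip":0,"delta_pos":[0.9,-0.2,0],"rotation":[0,0,0.406]}]'
python3 - <<'E'
from h import *
T=ctrl.snapshot("top");S=ctrl.snapshot("side")
for p in((258,150),(314,183),(328,209)):print(plane(T,p,.03).round(3))
for p,z in(((303,136),.092),((343,134),.11)):print(plane(T,p,z).round(3))
# pot rim: outer green contour in top view -> centre at z=.148
h=hsv(T);m=((h[...,0]>60)&(h[...,0]<100)&(h[...,1]>90)).astype(np.uint8)
m[:, :355]=0;m[:,470:]=0
g=cv2.findContours(m,cv2.RETR_EXTERNAL,cv2.CHAIN_APPROX_NONE)[0];c=max(g,key=cv2.contourArea);print(cv2.boundingRect(c),cv2.minEnclosingCircle(c))
go([.6451,.241,.16],-52.9)
E
```

```text
clock: 11.7
tool_pos: [0.4852, 0.2428, 0.2262]
orientation: [179.8, -0.0, -53.3]
force: [-1.0, 0.4, -0.4]
opening: 0.0873
gripper_force: 0.0
[0.739 0.296 0.03 ]
[0.651 0.138 0.03 ]
[0.58  0.097 0.03 ]
[0.767 0.168 0.092]
[0.771 0.063 0.11 ]
(361, 215, 19, 25) ((372.2841491699219, 227.0814971923828), 12.818694114685059)
tool [0.4838 0.243  0.2265] [ 1.798e+02 -1.000e-02 -5.299e+01] clock 11.8 delta [ 0.986 -1.278  0.661] rot [ 0.002 -0.    -0.001]
```

```bash
python3 -m creep '[{"grip":0,"delta_pos":[0.25,-0.32,0],"rotation":[0,0,0]},{"grip":0,"delta_pos":[0.5,-0.64,0.1],"rotation":[0,0,0]},{"grip":0,"delta_pos":[0.75,-0.95,0.2],"rotation":[0,0,0]},{"grip":0,"delta_pos":[0.99,-0.99,0.3],"rotation":[0,0,0]},{"grip":0,"delta_pos":[0.99,-0.99,0.3],"rotation":[0,0,0]}]'
python3 -m creep '[{"grip":0,"delta_pos":[0,-0.29,0],"rotation":[0,0,0]},{"grip":0,"delta_pos":[0,-0.29,0],"rotation":[0,0,0]},{"grip":0,"delta_pos":[0,-0.29,0],"rotation":[0,0,0]}]'
python3 - <<'E'
from h import *
W=ctrl.snapshot("wrist");cv2.imwrite("pics/w2.png",W["color"][:,:,::-1])
h=hsv(W);m=((h[...,0]>5)&(h[...,0]<22)&(h[...,1]>80)&(h[...,2]>60)).astype(np.uint8)
for b in blobs(m,(0,0,640,400),300):print(b,plane(W,b[0],.05).round(4))
go([.6451,.241,.059],-52.9)
E
```

```text
clock: 12.3
tool_pos: [0.6231, 0.2227, 0.1946]
orientation: [179.7, 0.0, -52.8]
force: [-0.9, 0.6, -0.4]
opening: 0.0875
gripper_force: 0.0
clock: 12.6
tool_pos: [0.6451, 0.2426, 0.1976]
orientation: [179.9, 0.0, -52.7]
force: [-0.2, -0.9, -0.1]
opening: 0.0875
gripper_force: 0.0
([320.3, 183.5], [296, 158, 50, 52, 2064]) [0.6464 0.2417 0.05  ]
([129.3, 301.0], [117, 271, 33, 61, 968]) [0.7188 0.4371 0.05  ]
([511.8, 300.9], [492, 271, 34, 61, 952]) [0.4378 0.2245 0.05  ]
([451.7, 351.2], [287, 317, 353, 47, 6641]) [0.4431 0.299  0.05  ]
tool [0.6449 0.2424 0.1979] [ 1.7993e+02  2.0000e-02 -5.2760e+01] clock 12.65 delta [0.013 0.005 1.389] rot [0.001 0.    0.002]
```

View pics/w2.png

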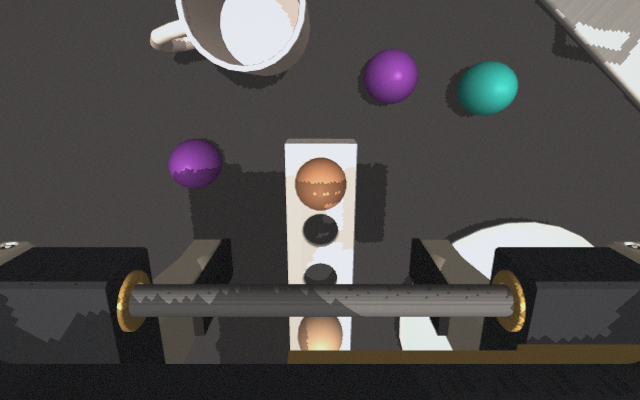

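The wrist view shows egg C at (320,184), centred between the fingers, with the purple decoy clear of them on the left at (195,163).

```bash
python3 -m creep '[{"grip":0,"delta_pos":[0.01,0,0.25],"rotation":[0,0,0]},{"grip":0,"delta_pos":[0.01,0,0.5],"rotation":[0,0,0]},{"grip":0,"delta_pos":[0.01,0,0.75],"rotation":[0,0,0]},{"grip":0,"delta_pos":[0.01,0,0.95],"rotation":[0,0,0]},{"grip":0,"delta_pos":[0.01,0,0.95],"rotation":[0,0,0]}]'
python3 -m creep '[{"grip":0,"delta_pos":[0,0,0.2],"rotation":[0,0,0]},{"grip":0,"delta_pos":[0,0,0.35],"rotation":[0,0,0]},{"grip":0,"delta_pos":[0,0,0.43],"rotation":[0,0,0]},{"grip":0,"delta_pos":[0,0,0.43],"rotation":[0,0,0]}]'
python3 -m creep '[{"grip":0.7,"delta_pos":[0,0,0],"rotation":[0,0,0]},{"grip":0.7,"delta_pos":[0,0,0],"rotation":[0,0,0]},{"grip":0.7,"delta_pos":[0,0,0],"rotation":[0,0,0]},{"grip":0.7,"delta_pos":[0,0,0],"rotation":[0,0,0]},{"grip":0.7,"delta_pos":[0,0,0],"rotation":[0,0,0]}]'
python3 -m creep '[{"grip":0.7,"delta_pos":[0,0,0],"rotation":[0,0,0]},{"grip":0.7,"delta_pos":[0,0,0],"rotation":[0,0,0]},{"grip":0.7,"delta_pos":[0,0,0],"rotation":[0,0,0]}]'
```

```text
clock: 13.15
tool_pos: [0.6439, 0.2404, 0.1007]
orientation: [179.7, 0.1, -52.8]
force: [-0.8, -1.5, -0.4]
opening: 0.0878
gripper_force: 0.0
clock: 13.55
tool_pos: [0.6457, 0.241, 0.0597]
orientation: [179.9, 0.0, -52.8]
force: [-0.0, -0.1, -0.8]
opening: 0.0877
gripper_force: 0.0
clock: 14.05
tool_pos: [0.6465, 0.2414, 0.0609]
orientation: [-180.0, -0.0, -52.9]
force: [0.8, 0.2, 0.6]
opening: 0.0532
gripper_force: 0.0
clock: 14.35
tool_pos: [0.6464, 0.2414, 0.0606]
orientation: [-180.0, -0.0, -52.9]
force: [0.5, -0.7, 0.3]
opening: 0.0414
gripper_force: 30.0
```

```bash
python3 -m creep '[{"grip":0.7,"delta_pos":[0,0,-0.15],"rotation":[0,0,0]},{"grip":0.7,"delta_pos":[0,0,-0.45],"rotation":[0,0,0]},{"grip":0.7,"delta_pos":[0,0,-0.8],"rotation":[0,0,0]},{"grip":0.7,"delta_pos":[0,0,-1],"rotation":[0,0,0]},{"grip":0.7,"delta_pos":[0,0,-1],"rotation":[0,0,0]}]'
python3 -m creep '[{"grip":0.7,"delta_pos":[0.1,0,-0.3],"rotation":[0,0,0]},{"grip":0.7,"delta_pos":[0.3,0,-0.6],"rotation":[0,0,0]},{"grip":0.7,"delta_pos":[0.5,0,-0.9],"rotation":[0,0,0]},{"grip":0.7,"delta_pos":[0.7,0,-0.95],"rotation":[0,0,0]},{"grip":0.7,"delta_pos":[0.9,0,-0.95],"rotation":[0,0,0]}]'
python3 - <<'E'
from h import *
T=ctrl.snapshot("top");S=ctrl.snapshot("side")
for n,s,roi in(("T",T,(355,150,470,262)),("S",S,(315,195,420,300))):
    h=hsv(s);m=((h[...,0]>55)&(h[...,0]<105)&(h[...,1]>70)).astype(np.uint8)*255
    cv2.imwrite(f"pics/m{n}.png",m)
    x0,y0,x1,y1=roi
    cv2.imwrite(f"pics/z{n}.png",cv2.resize(np.hstack([s["color"][y0:y1,x0:x1,::-1],cv2.cvtColor(m[y0:y1,x0:x1],cv2.COLOR_GRAY2BGR)]),None,fx=3,fy=3))
a=cv2.imread("pics/zT.png");b=cv2.imread("pics/zS.png")
w=max(a.shape[1],b.shape[1]);f=lambda i:cv2.copyMakeBorder(i,0,0,0,w-i.shape[1],0)
o=np.vstack([f(a),f(b)]);cv2.imwrite("pics/zTS.png",cv2.resize(o,None,fx=590/o.shape[0],fy=590/o.shape[0]))
go([.6125,-.160,.24],-52.9)
E
```

```text
clock: 14.85
tool_pos: [0.6483, 0.2423, 0.166]
orientation: [-179.6, -0.1, -52.8]
force: [0.5, 0.2, -1.5]
opening: 0.0415
gripper_force: 30.0
clock: 15.35
tool_pos: [0.7015, 0.169, 0.2571]
orientation: [-179.9, -0.0, -52.8]
force: [0.3, -0.1, -1.6]
opening: 0.0416
gripper_force: 30.0
tool [0.7013 0.1672 0.254 ] [ 1.7988e+02  4.0000e-02 -5.3000e+01] clock 15.45 delta [2.079 2.678 0.144] rot [ 0.001  0.    -0.001]
```

View pics/zTS.png

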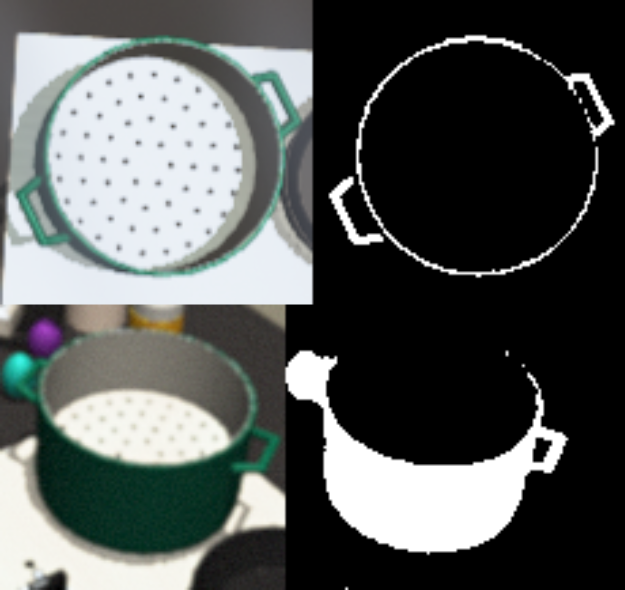

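The green rim is clean in the top-view mask. I will project its pixels onto z=0.148 and fit a circle.

```bash
cat > pot.py <<'E'
from h import *
from scipy.optimize import least_squares
def pot(T,z=.148):
    h=hsv(T);m=((h[...,0]>55)&(h[...,0]<105)&(h[...,1]>70));m[:150]=0;m[262:]=0;m[:,:355]=0;m[:,470:]=0
    v,u=np.nonzero(m);P=np.array([plane(T,p,z)[:2] for p in zip(u,v)]);c=np.array([.58,-.116])
    for _ in range(4):
        r=np.linalg.norm(P-c,axis=1);Q=P[abs(r-.109)<.006]
        f=least_squares(lambda q:np.linalg.norm(Q-q[:2],axis=1)-q[2],[*c,.11],loss="soft_l1",f_scale=.001);c=f.x[:2]
    hd=P[(np.linalg.norm(P-c,axis=1)>.118)&(np.linalg.norm(P-c,axis=1)<.14)]
    return f.x,len(Q),hd
E
python3 - <<'E'
from pot import *
T=ctrl.snapshot("top");x,n,hd=pot(T);print(x,n)
g=hd[hd[:,1]>x[1]].mean(0)-x[:2];k=hd[hd[:,1]<x[1]].mean(0)-x[:2];print(g,k)
c=x[:2];go([c[0]+.033,c[1]-.044,.24],-52.9)
E
python3 -m creep '[{"grip":0.7,"delta_pos":[0.1,0.15,0],"rotation":[0,0,0]},{"grip":0.7,"delta_pos":[0.25,0.35,0],"rotation":[0,0,0]},{"grip":0.7,"delta_pos":[0.45,0.6,0],"rotation":[0,0,0]},{"grip":0.7,"delta_pos":[0.7,0.9,0],"rotation":[0,0,0]}]'
python3 -m creep '[{"grip":0.7,"delta_pos":[0.25,0.32,0],"rotation":[0,0,0]},{"grip":0.7,"delta_pos":[0.5,0.64,0],"rotation":[0,0,0]},{"grip":0.7,"delta_pos":[0.7,0.9,0],"rotation":[0,0,0]}]'
```

```text
[ 0.58173605 -0.11836675  0.10795902] 385
[-0.05757381  0.11554954] [ 0.05383829 -0.10915138]
tool [0.7007 0.1681 0.2535] [ 1.7984e+02  6.0000e-02 -5.2980e+01] clock 15.5 delta [2.121 2.675 0.14 ] rot [ 0.002  0.001 -0.001]
clock: 15.9
tool_pos: [0.67, 0.0582, 0.2549]
orientation: [179.9, 0.0, -52.8]
force: [0.9, -0.7, -0.6]
opening: 0.0414
gripper_force: 30.0
clock: 16.2
tool_pos: [0.6398, -0.0535, 0.2555]
orientation: [180.0, 0.0, -52.9]
force: [0.2, 0.1, -0.3]
opening: 0.0418
gripper_force: 30.0
```

```bash
python3 -m creep '[{"grip":0.7,"delta_pos":[0.25,0.32,0],"rotation":[0,0,0]},{"grip":0.7,"delta_pos":[0.5,0.64,0],"rotation":[0,0,0]},{"grip":0.7,"delta_pos":[0.68,0.85,0],"rotation":[0,0,0]},{"grip":0.7,"delta_pos":[0.68,0.85,0],"rotation":[0,0,0]}]'
python3 -c "
from h import *
go([.6117,-.1584,.106],-52.9)"
```

```text
clock: 16.6
tool_pos: [0.6127, -0.16, 0.2555]
orientation: [180.0, 0.0, -53.1]
force: [1.3, 0.1, -0.7]
opening: 0.0415
gripper_force: 30.0
tool [ 0.6127 -0.16    0.2555] [ 1.7995e+02  1.0000e-02 -5.3060e+01] clock 16.6 delta [-0.019 -0.003  1.495] rot [ 0.001  0.    -0.002]
```

```bash
python3 -m creep '[{"grip":0.7,"delta_pos":[-0.02,0,0.2],"rotation":[0,0,0]},{"grip":0.7,"delta_pos":[-0.02,0,0.45],"rotation":[0,0,0]},{"grip":0.7,"delta_pos":[-0.02,0,0.7],"rotation":[0,0,0]},{"grip":0.7,"delta_pos":[-0.02,0,0.9],"rotation":[0,0,0]},{"grip":0.7,"delta_pos":[-0.02,0,1],"rotation":[0,0,0]}]'
python3 -m creep '[{"grip":0.7,"delta_pos":[0,0,0.12],"rotation":[0,0,0]},{"grip":0.7,"delta_pos":[0,0,0.24],"rotation":[0,0,0]},{"grip":0.7,"delta_pos":[0,0,0.36],"rotation":[0,0,0]},{"grip":0.7,"delta_pos":[0,0,0.44],"rotation":[0,0,0]},{"grip":0.7,"delta_pos":[0,0,0.44],"rotation":[0,0,0]}]'
python3 -c "
from h import *
go([.6117,-.1584,.106],-52.9)"
```

```text
clock: 17.1
tool_pos: [0.612, -0.1546, 0.1535]
orientation: [179.9, 0.1, -52.9]
force: [-0.7, 0.2, -0.9]
opening: 0.0414
gripper_force: 30.0
clock: 17.6
tool_pos: [0.6132, -0.1545, 0.1102]
orientation: [179.9, 0.1, -52.9]
force: [-0.0, -0.6, -0.3]
opening: 0.0419
gripper_force: 30.0
tool [ 0.6132 -0.1545  0.1102] [ 1.7991e+02  7.0000e-02 -5.2870e+01] clock 17.6 delta [0.022 0.035 0.042] rot [0.001 0.001 0.   ]
```

```bash
python3 -m creep '[{"grip":0.7,"delta_pos":[0,0,0.015],"rotation":[0,0,0]},{"grip":0.7,"delta_pos":[0,0,0.03],"rotation":[0,0,0]},{"grip":0.7,"delta_pos":[0,0,0.04],"rotation":[0,0,0]},{"grip":0.7,"delta_pos":[0,0,0.04],"rotation":[0,0,0]}]'
python3 -m creep '[{"grip":0.5,"delta_pos":[0,0,0],"rotation":[0,0,0]},{"grip":0.45,"delta_pos":[0,0,0],"rotation":[0,0,0]},{"grip":0.4,"delta_pos":[0,0,0],"rotation":[0,0,0]},{"grip":0.35,"delta_pos":[0,0,0],"rotation":[0,0,0]},{"grip":0.3,"delta_pos":[0,0,0],"rotation":[0,0,0]}]'
python3 -m creep '[{"grip":0.3,"delta_pos":[0,0,0],"rotation":[0,0,0]},{"grip":0.3,"delta_pos":[0,0,-0.3],"rotation":[0,0,0]},{"grip":0.3,"delta_pos":[0,0,-0.7],"rotation":[0,0,0]},{"grip":0.3,"delta_pos":[0,0,-1],"rotation":[0,0,0]},{"grip":0,"delta_pos":[0,0,-1],"rotation":[0,0,0]}]'
python3 - <<'E'
from pot import *
W=ctrl.snapshot("wrist");T=ctrl.snapshot("top");cv2.imwrite("pics/w3.png",np.hstack([W["color"][:,120:520,::-1],cv2.resize(T["color"][150:260,350:470,::-1],(400,400))]))
go([.5547,.3594,.24],-52.9)
E
```

```text
clock: 18.0
tool_pos: [0.614, -0.1546, 0.1078]
orientation: [-180.0, -0.0, -52.9]
force: [-0.6, 0.2, -1.8]
opening: 0.0416
gripper_force: 30.0
clock: 18.5
tool_pos: [0.614, -0.1546, 0.1076]
orientation: [-180.0, -0.0, -52.9]
force: [0.7, -1.1, 0.3]
opening: 0.0594
gripper_force: 0.0
clock: 19.0
tool_pos: [0.6164, -0.1549, 0.2129]
orientation: [-179.7, -0.3, -52.8]
force: [-0.6, -0.6, -0.5]
opening: 0.0651
gripper_force: 0.0
tool [ 0.6141 -0.1545  0.2083] [-1.7991e+02 -4.0000e-02 -5.2870e+01] clock 19.1 delta [-4.455 -2.629 -0.316] rot [-0.001 -0.     0.   ]
```

View pics/w3.png

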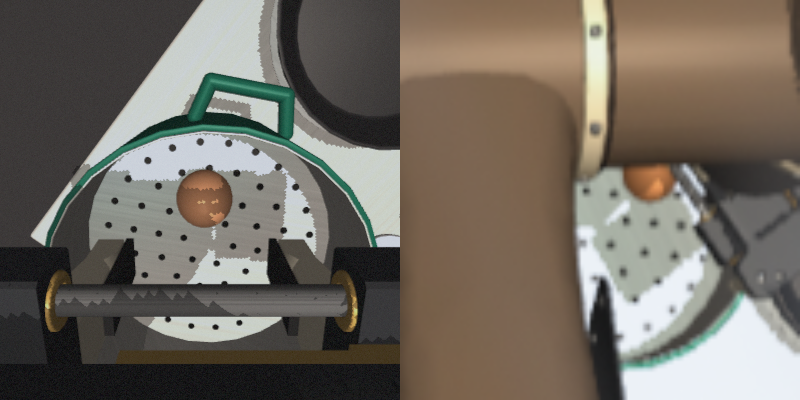

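The egg stands upright in the pot at (205,198), where I released it. Next is egg B.

```bash
python3 -m creep '[{"grip":0,"delta_pos":[-0.3,-0.18,-0.3],"rotation":[0,0,0]},{"grip":0,"delta_pos":[-0.7,-0.4,-0.3],"rotation":[0,0,0]},{"grip":0,"delta_pos":[-0.98,-0.58,-0.3],"rotation":[0,0,0]},{"grip":0,"delta_pos":[-0.98,-0.58,-0.3],"rotation":[0,0,0]}]'
python3 -m creep '[{"grip":0,"delta_pos":[-0.4,-0.23,0],"rotation":[0,0,0]},{"grip":0,"delta_pos":[-0.8,-0.47,0],"rotation":[0,0,0]},{"grip":0,"delta_pos":[-0.98,-0.58,0],"rotation":[0,0,0]}]'
python3 -m creep '[{"grip":0,"delta_pos":[-0.4,-0.23,0],"rotation":[0,0,0]},{"grip":0,"delta_pos":[-0.8,-0.47,0],"rotation":[0,0,0]},{"grip":0,"delta_pos":[-0.98,-0.58,0],"rotation":[0,0,0]}]'
python3 -m creep '[{"grip":0,"delta_pos":[-0.4,-0.23,0],"rotation":[0,0,0]},{"grip":0,"delta_pos":[-0.8,-0.47,0],"rotation":[0,0,0]},{"grip":0,"delta_pos":[-0.98,-0.58,0],"rotation":[0,0,0]}]'
python3 -m creep '[{"grip":0,"delta_pos":[-0.4,-0.23,0],"rotation":[0,0,0]},{"grip":0,"delta_pos":[-0.54,-0.32,0.4],"rotation":[0,0,0]},{"grip":0,"delta_pos":[-0.54,-0.32,0.4],"rotation":[0,0,0]},{"grip":0,"delta_pos":[-0.54,-0.32,0.4],"rotation":[0,0,0]},{"grip":0,"delta_pos":[-0.54,-0.32,0.4],"rotation":[0,0,0]}]'
cat > eg.py <<'E'
from h import *
import sys
W=ctrl.snapshot("wrist");h=hsv(W);m=((h[...,0]>5)&(h[...,0]<24)&(h[...,1]>60)&(h[...,2]>60)).astype(np.uint8)
for b in blobs(m,(240,120,400,260),300):print(b,plane(W,b[0],.05).round(4))
cv2.imwrite("pics/we.png",W["color"][:,:,::-1]);go([float(sys.argv[1]),float(sys.argv[2]),.06],-52.9)
E
python3 eg.py .5547 .3594
```

```text
clock: 19.5
tool_pos: [0.6001, -0.0382, 0.2364]
orientation: [179.9, 0.1, -52.7]
force: [-0.1, -0.0, 0.2]
opening: 0.0873
gripper_force: 0.0
clock: 19.8
tool_pos: [0.5871, 0.0739, 0.2361]
orientation: [179.9, 0.1, -52.8]
force: [0.1, 0.4, 1.0]
opening: 0.0878
gripper_force: 0.0
clock: 20.1
tool_pos: [0.5742, 0.1873, 0.236]
orientation: [179.9, 0.0, -52.8]
force: [0.1, 0.1, -0.1]
opening: 0.0874
gripper_force: 0.0
clock: 20.4
tool_pos: [0.5614, 0.3005, 0.2358]
orientation: [179.9, -0.0, -52.8]
force: [0.0, 0.6, -0.8]
opening: 0.0877
gripper_force: 0.0
clock: 20.9
tool_pos: [0.5558, 0.3596, 0.1983]
orientation: [-180.0, -0.0, -52.9]
force: [-0.1, -0.4, -0.1]
opening: 0.0875
gripper_force: 0.0
([319.7, 186.7], [295, 161, 51, 53, 2051]) [0.556  0.3614 0.05  ]
([319.8, 239.4], [296, 216, 49, 44, 1760]) [0.5273 0.3995 0.05  ]
tool [0.5559 0.3597 0.1988] [-1.7991e+02 -1.0000e-02 -5.2900e+01] clock 20.95 delta [-0.006  0.014  1.388] rot [-0.001 -0.    -0.   ]
```

```bash
python3 -m creep '[{"grip":0,"delta_pos":[0,0.01,0.25],"rotation":[0,0,0]},{"grip":0,"delta_pos":[0,0.01,0.5],"rotation":[0,0,0]},{"grip":0,"delta_pos":[0,0.01,0.75],"rotation":[0,0,0]},{"grip":0,"delta_pos":[0,0.01,0.95],"rotation":[0,0,0]},{"grip":0,"delta_pos":[0,0.01,0.95],"rotation":[0,0,0]}]'
python3 -m creep '[{"grip":0,"delta_pos":[0,0,0.2],"rotation":[0,0,0]},{"grip":0,"delta_pos":[0,0,0.35],"rotation":[0,0,0]},{"grip":0,"delta_pos":[0,0,0.43],"rotation":[0,0,0]},{"grip":0,"delta_pos":[0,0,0.43],"rotation":[0,0,0]}]'
python3 -m creep '[{"grip":0.7,"delta_pos":[0,0,0],"rotation":[0,0,0]},{"grip":0.7,"delta_pos":[0,0,0],"rotation":[0,0,0]},{"grip":0.7,"delta_pos":[0,0,0],"rotation":[0,0,0]},{"grip":0.7,"delta_pos":[0,0,0],"rotation":[0,0,0]},{"grip":0.7,"delta_pos":[0,0,0],"rotation":[0,0,0]}]'
python3 -m creep '[{"grip":0.7,"delta_pos":[0,0,0],"rotation":[0,0,0]},{"grip":0.7,"delta_pos":[0,0,0],"rotation":[0,0,0]},{"grip":0.7,"delta_pos":[0,0,0],"rotation":[0,0,0]},{"grip":0.7,"delta_pos":[0,0,0],"rotation":[0,0,0]}]'
python3 -m creep '[{"grip":0.7,"delta_pos":[0,0,-0.15],"rotation":[0,0,0]},{"grip":0.7,"delta_pos":[0,0,-0.45],"rotation":[0,0,0]},{"grip":0.7,"delta_pos":[0,0,-0.8],"rotation":[0,0,0]},{"grip":0.7,"delta_pos":[0,0,-1],"rotation":[0,0,0]},{"grip":0.7,"delta_pos":[0,0,-1],"rotation":[0,0,0]}]'
python3 -c "
from h import *
go([.5817,-.1184,.25],-52.9)"
```

```text
clock: 21.45
tool_pos: [0.5537, 0.3579, 0.1009]
orientation: [179.8, -0.0, -52.9]
force: [0.2, 0.3, -0.3]
opening: 0.0877
gripper_force: 0.0
clock: 21.85
tool_pos: [0.5541, 0.3592, 0.059]
orientation: [179.9, -0.0, -52.9]
force: [-0.2, 0.5, 0.1]
opening: 0.0877
gripper_force: 0.0
clock: 22.35
tool_pos: [0.5543, 0.3598, 0.0598]
orientation: [-180.0, 0.0, -52.9]
force: [-0.6, 0.3, -0.5]
opening: 0.0527
gripper_force: 0.0
clock: 22.75
tool_pos: [0.5551, 0.3606, 0.0601]
orientation: [-179.9, 0.0, -52.8]
force: [3.8, 3.0, 1.4]
opening: 0.0417
gripper_force: 30.0
clock: 23.25
tool_pos: [0.5549, 0.3602, 0.1637]
orientation: [-179.8, 0.0, -52.8]
force: [0.1, -0.7, -1.1]
opening: 0.0414
gripper_force: 30.0
tool [0.5549 0.3602 0.1637] [-1.7977e+02  2.0000e-02 -5.2840e+01] clock 23.25 delta [ 3.976  2.674 -0.876] rot [-0.003  0.     0.001]
```

```bash
python3 -m creep '[{"grip":0.7,"delta_pos":[0.1,0.05,-0.3],"rotation":[0,0,0]},{"grip":0.7,"delta_pos":[0.3,0.2,-0.6],"rotation":[0,0,0]},{"grip":0.7,"delta_pos":[0.5,0.35,-0.9],"rotation":[0,0,0]},{"grip":0.7,"delta_pos":[0.7,0.5,-0.9],"rotation":[0,0,0]},{"grip":0.7,"delta_pos":[0.93,0.66,-0.9],"rotation":[0,0,0]}]'
python3 -m creep '[{"grip":0.7,"delta_pos":[0.35,0.23,0],"rotation":[0,0,0]},{"grip":0.7,"delta_pos":[0.7,0.47,0],"rotation":[0,0,0]},{"grip":0.7,"delta_pos":[1,0.67,0],"rotation":[0,0,0]}]'
python3 -m creep '[{"grip":0.7,"delta_pos":[0.35,0.23,0],"rotation":[0,0,0]},{"grip":0.7,"delta_pos":[0.7,0.47,0],"rotation":[0,0,0]},{"grip":0.7,"delta_pos":[1,0.67,0],"rotation":[0,0,0]}]'
python3 -m creep '[{"grip":0.7,"delta_pos":[0.35,0.23,0],"rotation":[0,0,0]},{"grip":0.7,"delta_pos":[0.7,0.47,0],"rotation":[0,0,0]},{"grip":0.7,"delta_pos":[1,0.67,0],"rotation":[0,0,0]},{"grip":0.7,"delta_pos":[1,0.67,0],"rotation":[0,0,0]},{"grip":0.7,"delta_pos":[1,0.67,0],"rotation":[0,0,0]}]'
python3 - <<'E'
from h import *
go([.5787,-.1144,.107],-52.9)
W=ctrl.snapshot("wrist");cv2.imwrite("pics/w4.png",W["color"][:,:,::-1])
h=hsv(W);m=((h[...,0]>5)&(h[...,0]<24)&(h[...,1]>60)&(h[...,2]>60)).astype(np.uint8)
for b in blobs(m,(180,50,450,260),200):print(b,plane(W,b[0],.091).round(4))
E
```

```text
clock: 23.75
tool_pos: [0.5569, 0.2445, 0.2498]
orientation: [180.0, 0.0, -52.8]
force: [-0.2, -0.5, -1.0]
opening: 0.0417
gripper_force: 30.0
clock: 24.05
tool_pos: [0.5632, 0.1231, 0.2485]
orientation: [179.8, 0.1, -52.9]
force: [1.1, -0.2, -0.0]
opening: 0.0415
gripper_force: 30.0
clock: 24.35
tool_pos: [0.57, 0.0031, 0.2485]
orientation: [179.9, 0.1, -52.9]
force: [-0.1, -0.1, -0.5]
opening: 0.0418
gripper_force: 30.0
clock: 24.85
tool_pos: [0.5774, -0.1157, 0.2484]
orientation: [179.9, 0.1, -53.0]
force: [0.4, 0.4, -0.9]
opening: 0.0417
gripper_force: 30.0
tool [ 0.5774 -0.1157  0.2484] [ 1.7988e+02  1.1000e-01 -5.3000e+01] clock 24.85 delta [-0.    -0.021  1.414] rot [ 0.001  0.001 -0.001]
([313.1, 119.2], [288, 93, 52, 54, 2158]) [ 0.614  -0.1541  0.091 ]
([320.8, 241.5], [275, 217, 92, 43, 2981]) [ 0.5439 -0.0712  0.091 ]
```

View pics/w4.png

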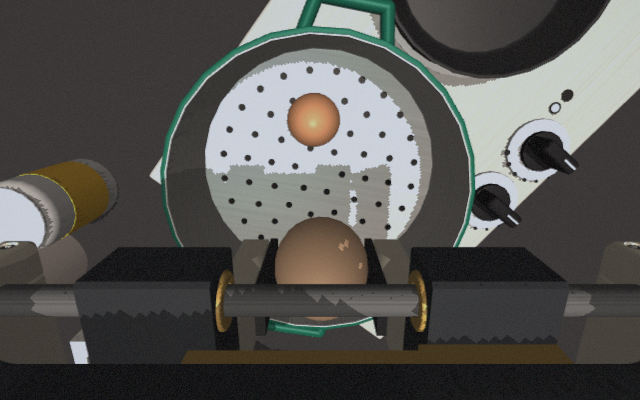

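Egg 1 still stands at (313,119), which is (0.614,-0.154) in the world. The held egg hangs 53 mm from it, so I lower it.

```bash
python3 -m creep '[{"grip":0.7,"delta_pos":[-0.01,0,0.2],"rotation":[0,0,0]},{"grip":0.7,"delta_pos":[-0.01,0,0.45],"rotation":[0,0,0]},{"grip":0.7,"delta_pos":[-0.01,0,0.7],"rotation":[0,0,0]},{"grip":0.7,"delta_pos":[-0.01,0,0.9],"rotation":[0,0,0]},{"grip":0.7,"delta_pos":[-0.01,0,1],"rotation":[0,0,0]}]'
python3 -m creep '[{"grip":0.7,"delta_pos":[0,0,0.12],"rotation":[0,0,0]},{"grip":0.7,"delta_pos":[0,0,0.24],"rotation":[0,0,0]},{"grip":0.7,"delta_pos":[0,0,0.34],"rotation":[0,0,0]},{"grip":0.7,"delta_pos":[0,0,0.40],"rotation":[0,0,0]},{"grip":0.7,"delta_pos":[0,0,0.40],"rotation":[0,0,0]}]'
python3 -m creep '[{"grip":0.7,"delta_pos":[0,0,0.01],"rotation":[0,0,0]},{"grip":0.7,"delta_pos":[0,0,0.01],"rotation":[0,0,0]}]'
```

```text
clock: 25.4
tool_pos: [0.5768, -0.1127, 0.1475]
orientation: [179.8, 0.1, -52.8]
force: [0.5, -0.1, -0.9]
opening: 0.0413
gripper_force: 30.0
clock: 25.9
tool_pos: [0.5777, -0.114, 0.1087]
orientation: [179.9, 0.0, -52.9]
force: [-0.1, -0.7, -0.7]
opening: 0.0417
gripper_force: 30.0
clock: 26.1
tool_pos: [0.5785, -0.114, 0.109]
orientation: [-180.0, -0.0, -52.9]
force: [0.1, 0.4, -0.2]
opening: 0.0414
gripper_force: 30.0
```

```bash
python3 -m creep '[{"grip":0.7,"delta_pos":[0,0,0.015],"rotation":[0,0,0]},{"grip":0.7,"delta_pos":[0,0,0.025],"rotation":[0,0,0]},{"grip":0.7,"delta_pos":[0,0,0.025],"rotation":[0,0,0]}]'
python3 -m creep '[{"grip":0.5,"delta_pos":[0,0,0],"rotation":[0,0,0]},{"grip":0.45,"delta_pos":[0,0,0],"rotation":[0,0,0]},{"grip":0.4,"delta_pos":[0,0,0],"rotation":[0,0,0]},{"grip":0.35,"delta_pos":[0,0,0],"rotation":[0,0,0]},{"grip":0.3,"delta_pos":[0,0,0],"rotation":[0,0,0]}]'
python3 -m creep '[{"grip":0.3,"delta_pos":[0,0,0],"rotation":[0,0,0]},{"grip":0.3,"delta_pos":[0,0,-0.3],"rotation":[0,0,0]},{"grip":0.3,"delta_pos":[0,0,-0.7],"rotation":[0,0,0]},{"grip":0.3,"delta_pos":[0,0,-1],"rotation":[0,0,0]},{"grip":0,"delta_pos":[0,0,-1],"rotation":[0,0,0]}]'
python3 - <<'E'
from pot import *
W=ctrl.snapshot("wrist");cv2.imwrite("pics/w5.png",W["color"][:,:,::-1])
h=hsv(W);m=((h[...,0]>5)&(h[...,0]<24)&(h[...,1]>60)&(h[...,2]>60)).astype(np.uint8)
for b in blobs(m,(180,30,450,260),200):print(b,plane(W,b[0],.091).round(4))
go([.525,.400,.24],-52.9)
E
```

```text
clock: 26.4
tool_pos: [0.5781, -0.114, 0.106]
orientation: [-180.0, 0.0, -52.9]
force: [0.1, 0.2, -0.2]
opening: 0.0413
gripper_force: 30.0
clock: 26.9
tool_pos: [0.5782, -0.1139, 0.1061]
orientation: [-180.0, -0.0, -52.9]
force: [-0.6, 0.1, -0.3]
opening: 0.0592
gripper_force: 0.0
clock: 27.4
tool_pos: [0.5807, -0.1141, 0.2111]
orientation: [-179.6, -0.3, -52.8]
force: [0.9, -0.7, -0.6]
opening: 0.0655
gripper_force: 0.0
([318.9, 126.0], [290, 96, 59, 62, 2804]) [ 0.614  -0.1542  0.091 ]
([324.5, 198.5], [297, 170, 56, 58, 2524]) [ 0.578  -0.1135  0.091 ]
tool [ 0.5794 -0.1139  0.2086] [-1.7976e+02 -1.5000e-01 -5.2850e+01] clock 27.45 delta [-4.423 -2.671 -0.315] rot [-0.003 -0.002  0.001]
```

Both eggs stand where I placed them, as the blobs match the release positions. Now the third egg.

```bash
python3 -m creep '[{"grip":0,"delta_pos":[-0.3,-0.18,-0.3],"rotation":[0,0,0]},{"grip":0,"delta_pos":[-0.7,-0.4,-0.3],"rotation":[0,0,0]},{"grip":0,"delta_pos":[-0.98,-0.58,-0.3],"rotation":[0,0,0]},{"grip":0,"delta_pos":[-0.98,-0.58,-0.3],"rotation":[0,0,0]}]'
python3 -m creep '[{"grip":0,"delta_pos":[-0.4,-0.23,0],"rotation":[0,0,0]},{"grip":0,"delta_pos":[-0.8,-0.47,0],"rotation":[0,0,0]},{"grip":0,"delta_pos":[-0.98,-0.59,0],"rotation":[0,0,0]}]'
python3 -m creep '[{"grip":0,"delta_pos":[-0.4,-0.23,0],"rotation":[0,0,0]},{"grip":0,"delta_pos":[-0.8,-0.47,0],"rotation":[0,0,0]},{"grip":0,"delta_pos":[-0.98,-0.59,0],"rotation":[0,0,0]}]'
python3 -m creep '[{"grip":0,"delta_pos":[-0.4,-0.23,0],"rotation":[0,0,0]},{"grip":0,"delta_pos":[-0.8,-0.47,0],"rotation":[0,0,0]},{"grip":0,"delta_pos":[-0.98,-0.59,0],"rotation":[0,0,0]}]'
python3 -m creep '[{"grip":0,"delta_pos":[-0.4,-0.23,0],"rotation":[0,0,0]},{"grip":0,"delta_pos":[-0.50,-0.32,0.4],"rotation":[0,0,0]},{"grip":0,"delta_pos":[-0.50,-0.32,0.4],"rotation":[0,0,0]},{"grip":0,"delta_pos":[-0.50,-0.32,0.4],"rotation":[0,0,0]},{"grip":0,"delta_pos":[-0.50,-0.32,0.4],"rotation":[0,0,0]}]'
python3 eg.py .525 .400
```

```text
clock: 27.85
tool_pos: [0.5645, 0.0022, 0.2352]
orientation: [180.0, 0.1, -52.7]
force: [-0.5, 0.0, -0.4]
opening: 0.0875
gripper_force: 0.0
clock: 28.15
tool_pos: [0.5523, 0.115, 0.235]
orientation: [179.9, 0.0, -52.8]
force: [0.6, -0.2, -0.7]
opening: 0.0875
gripper_force: 0.0
clock: 28.45
tool_pos: [0.5402, 0.2292, 0.2348]
orientation: [179.9, 0.0, -52.8]
force: [0.1, -1.3, -0.3]
opening: 0.0877
gripper_force: 0.0
clock: 28.75
tool_pos: [0.528, 0.343, 0.2345]
orientation: [179.9, -0.0, -52.8]
force: [-0.4, -0.0, -1.0]
opening: 0.0879
gripper_force: 0.0
clock: 29.25
tool_pos: [0.5248, 0.399, 0.197]
orientation: [-180.0, -0.0, -52.9]
force: [-0.2, 0.2, -0.8]
opening: 0.0878
gripper_force: 0.0
([318.5, 187.1], [294, 161, 51, 53, 2093]) [0.5259 0.4014 0.05  ]
tool [0.5249 0.399  0.1975] [-179.9    0.   -52.9] clock 29.3 delta [-0.008 -0.004  1.375] rot [-0.001  0.    -0.   ]
```

```bash
python3 -m creep '[{"grip":0,"delta_pos":[-0.01,-0.01,0.25],"rotation":[0,0,0]},{"grip":0,"delta_pos":[-0.01,-0.01,0.5],"rotation":[0,0,0]},{"grip":0,"delta_pos":[-0.01,-0.01,0.75],"rotation":[0,0,0]},{"grip":0,"delta_pos":[-0.01,-0.01,0.95],"rotation":[0,0,0]},{"grip":0,"delta_pos":[-0.01,-0.01,0.95],"rotation":[0,0,0]}]'
python3 -m creep '[{"grip":0,"delta_pos":[0,0,0.2],"rotation":[0,0,0]},{"grip":0,"delta_pos":[0,0,0.35],"rotation":[0,0,0]},{"grip":0,"delta_pos":[0,0,0.42],"rotation":[0,0,0]},{"grip":0,"delta_pos":[0,0,0.42],"rotation":[0,0,0]}]'
python3 -m creep '[{"grip":0.7,"delta_pos":[0,0,0],"rotation":[0,0,0]},{"grip":0.7,"delta_pos":[0,0,0],"rotation":[0,0,0]},{"grip":0.7,"delta_pos":[0,0,0],"rotation":[0,0,0]},{"grip":0.7,"delta_pos":[0,0,0],"rotation":[0,0,0]},{"grip":0.7,"delta_pos":[0,0,0],"rotation":[0,0,0]}]'
python3 -m creep '[{"grip":0.7,"delta_pos":[0,0,0],"rotation":[0,0,0]},{"grip":0.7,"delta_pos":[0,0,0],"rotation":[0,0,0]},{"grip":0.7,"delta_pos":[0,0,0],"rotation":[0,0,0]},{"grip":0.7,"delta_pos":[0,0,0],"rotation":[0,0,0]}]'
python3 -m creep '[{"grip":0.7,"delta_pos":[0,0,-0.15],"rotation":[0,0,0]},{"grip":0.7,"delta_pos":[0,0,-0.45],"rotation":[0,0,0]},{"grip":0.7,"delta_pos":[0,0,-0.8],"rotation":[0,0,0]},{"grip":0.7,"delta_pos":[0,0,-1],"rotation":[0,0,0]},{"grip":0.7,"delta_pos":[0,0,-1],"rotation":[0,0,0]}]'
python3 -c "
from h import *
go([.546,-.071,.25],-52.9)"
```

```text
clock: 29.8
tool_pos: [0.5238, 0.3993, 0.0996]
orientation: [179.8, -0.0, -52.9]
force: [-0.9, -0.4, 0.1]
opening: 0.0875
gripper_force: 0.0
clock: 30.2
tool_pos: [0.5242, 0.4005, 0.0587]
orientation: [179.9, -0.0, -52.9]
force: [-0.8, -0.5, -0.1]
opening: 0.0878
gripper_force: 0.0
clock: 30.7
tool_pos: [0.5243, 0.4011, 0.0593]
orientation: [-180.0, 0.0, -52.9]
force: [-0.4, 0.2, 0.8]
opening: 0.0531
gripper_force: 0.0
clock: 31.1
tool_pos: [0.5247, 0.4015, 0.0593]
orientation: [-179.9, 0.0, -52.8]
force: [1.8, 1.8, 0.3]
opening: 0.0415
gripper_force: 30.0
clock: 31.6
tool_pos: [0.5252, 0.4019, 0.1638]
orientation: [-179.7, 0.1, -52.8]
force: [-0.6, 0.1, -0.4]
opening: 0.0417
gripper_force: 30.0
tool [0.5252 0.4019 0.1638] [-1.7969e+02  5.0000e-02 -5.2830e+01] clock 31.6 delta [ 3.893  2.687 -0.88 ] rot [-0.003  0.001  0.001]
```

```bash
python3 -m creep '[{"grip":0.7,"delta_pos":[0.1,0.05,-0.3],"rotation":[0,0,0]},{"grip":0.7,"delta_pos":[0.3,0.2,-0.6],"rotation":[0,0,0]},{"grip":0.7,"delta_pos":[0.5,0.35,-0.9],"rotation":[0,0,0]},{"grip":0.7,"delta_pos":[0.7,0.5,-0.9],"rotation":[0,0,0]},{"grip":0.7,"delta_pos":[0.93,0.66,-0.9],"rotation":[0,0,0]}]'
python3 -m creep '[{"grip":0.7,"delta_pos":[0.35,0.23,0],"rotation":[0,0,0]},{"grip":0.7,"delta_pos":[0.7,0.47,0],"rotation":[0,0,0]},{"grip":0.7,"delta_pos":[1,0.67,0],"rotation":[0,0,0]}]'
python3 -m creep '[{"grip":0.7,"delta_pos":[0.35,0.23,0],"rotation":[0,0,0]},{"grip":0.7,"delta_pos":[0.7,0.47,0],"rotation":[0,0,0]},{"grip":0.7,"delta_pos":[1,0.67,0],"rotation":[0,0,0]}]'
python3 -m creep '[{"grip":0.7,"delta_pos":[0.35,0.23,0],"rotation":[0,0,0]},{"grip":0.7,"delta_pos":[0.7,0.47,0],"rotation":[0,0,0]},{"grip":0.7,"delta_pos":[0.97,0.68,0],"rotation":[0,0,0]},{"grip":0.7,"delta_pos":[0.97,0.68,0],"rotation":[0,0,0]},{"grip":0.7,"delta_pos":[0.97,0.68,0],"rotation":[0,0,0]}]'
cat > look.py <<'E'
from h import *
W=ctrl.snapshot("wrist");h=hsv(W);m=((h[...,0]>5)&(h[...,0]<24)&(h[...,1]>60)&(h[...,2]>60)).astype(np.uint8)
for b in blobs(m,(180,0,450,260),200):print(b,plane(W,b[0],.091).round(4))
cv2.imwrite("pics/lk.png",W["color"][:,:,::-1])
E
python3 look.py;python3 -c "
from h import *
go([.546,-.071,.106],-52.9)"
```

```text
clock: 32.1
tool_pos: [0.5272, 0.2859, 0.2498]
orientation: [-180.0, 0.0, -52.8]
force: [0.6, 0.5, -0.9]
opening: 0.0414
gripper_force: 30.0
clock: 32.4
tool_pos: [0.5335, 0.1644, 0.2485]
orientation: [179.9, 0.0, -52.9]
force: [-0.2, 0.7, -0.1]
opening: 0.0416
gripper_force: 30.0
clock: 32.7
tool_pos: [0.5404, 0.0443, 0.2486]
orientation: [179.9, 0.0, -52.9]
force: [0.8, 0.9, -0.8]
opening: 0.0417
gripper_force: 30.0
clock: 33.2
tool_pos: [0.5451, -0.0727, 0.2484]
orientation: [179.9, 0.1, -53.0]
force: [0.6, 0.4, -0.3]
opening: 0.0416
gripper_force: 30.0
([313.0, 48.0], [286, 18, 55, 60, 2555]) [ 0.6138 -0.154   0.091 ]
([318.6, 119.3], [293, 94, 53, 53, 1797]) [ 0.5783 -0.1137  0.091 ]
([320.7, 240.8], [275, 216, 92, 44, 3150]) [ 0.5123 -0.0287  0.091 ]
tool [ 0.5454 -0.0719  0.2486] [ 1.7995e+02  5.0000e-02 -5.2920e+01] clock 33.25 delta [-0.002 -0.012  1.426] rot [ 0.001  0.001 -0.   ]
```

```bash
python3 -m creep '[{"grip":0.7,"delta_pos":[-0.01,0,0.2],"rotation":[0,0,0]},{"grip":0.7,"delta_pos":[-0.01,0,0.45],"rotation":[0,0,0]},{"grip":0.7,"delta_pos":[-0.01,0,0.7],"rotation":[0,0,0]},{"grip":0.7,"delta_pos":[-0.01,0,0.9],"rotation":[0,0,0]},{"grip":0.7,"delta_pos":[-0.01,0,1],"rotation":[0,0,0]}]'
python3 -m creep '[{"grip":0.7,"delta_pos":[0,0,0.12],"rotation":[0,0,0]},{"grip":0.7,"delta_pos":[0,0,0.24],"rotation":[0,0,0]},{"grip":0.7,"delta_pos":[0,0,0.34],"rotation":[0,0,0]},{"grip":0.7,"delta_pos":[0,0,0.40],"rotation":[0,0,0]},{"grip":0.7,"delta_pos":[0,0,0.40],"rotation":[0,0,0]}]'
python3 -m creep '[{"grip":0.7,"delta_pos":[0,0,0.015],"rotation":[0,0,0]},{"grip":0.7,"delta_pos":[0,0,0.03],"rotation":[0,0,0]},{"grip":0.7,"delta_pos":[0,0,0.03],"rotation":[0,0,0]},{"grip":0.7,"delta_pos":[0,0,0.03],"rotation":[0,0,0]}]'
```

```text
clock: 33.75
tool_pos: [0.5443, -0.0699, 0.1471]
orientation: [179.9, 0.1, -52.8]
force: [0.4, 0.2, -0.1]
opening: 0.042
gripper_force: 30.0
clock: 34.25
tool_pos: [0.5451, -0.071, 0.1083]
orientation: [179.9, 0.0, -52.9]
force: [-0.3, 0.3, -0.8]
opening: 0.0416
gripper_force: 30.0
clock: 34.65
tool_pos: [0.5456, -0.0709, 0.1063]
orientation: [-180.0, -0.0, -52.9]
force: [-0.6, 0.1, -0.4]
opening: 0.0415
gripper_force: 30.0
```

```bash
python3 -m creep '[{"grip":0.7,"delta_pos":[0,0,0.01],"rotation":[0,0,0]},{"grip":0.5,"delta_pos":[0,0,0.01],"rotation":[0,0,0]},{"grip":0.45,"delta_pos":[0,0,0.01],"rotation":[0,0,0]},{"grip":0.4,"delta_pos":[0,0,0.01],"rotation":[0,0,0]},{"grip":0.35,"delta_pos":[0,0,0.01],"rotation":[0,0,0]}]'
python3 -m creep '[{"grip":0.3,"delta_pos":[0,0,0],"rotation":[0,0,0]},{"grip":0.3,"delta_pos":[0,0,0],"rotation":[0,0,0]},{"grip":0.3,"delta_pos":[0,0,-0.3],"rotation":[0,0,0]},{"grip":0.3,"delta_pos":[0,0,-0.7],"rotation":[0,0,0]},{"grip":0.3,"delta_pos":[0,0,-1],"rotation":[0,0,0]}]'
python3 -m creep '[{"grip":0,"delta_pos":[0,0,-0.4],"rotation":[0,0,0]},{"grip":0,"delta_pos":[0,0,-0.6],"rotation":[0,0,0]},{"grip":0,"delta_pos":[0,0,-0.6],"rotation":[0,0,0]}]'
python3 look.py
python3 - <<'E'
from h import *
T=ctrl.snapshot("top");S=ctrl.snapshot("side");cv2.imwrite("pics/ts6.png",np.vstack([T["color"][140:330,150:550,::-1],S["color"][100:350,150:550,::-1]]))
# lid knob on mat
for n,s,roi in(("T",T,(245,245,300,310)),("S",S,(220,190,280,245))):
    print(n,blobs((s["color"].max(2)<75).astype(np.uint8),roi,30))
go([.392,.25,.25])
E
```

```text
clock: 35.15
tool_pos: [0.5456, -0.0709, 0.1051]
orientation: [-180.0, -0.0, -52.9]
force: [0.4, 0.7, -0.9]
opening: 0.0549
gripper_force: 0.0
clock: 35.65
tool_pos: [0.5459, -0.071, 0.2072]
orientation: [-180.0, -0.1, -52.8]
force: [0.6, 0.2, 0.2]
opening: 0.0614
gripper_force: 0.0
clock: 35.95
tool_pos: [0.5471, -0.0709, 0.2688]
orientation: [-179.7, -0.2, -52.8]
force: [-0.4, 1.0, -1.0]
opening: 0.0798
gripper_force: 0.0
([318.7, 51.3], [294, 24, 51, 55, 2197]) [ 0.6137 -0.1541  0.091 ]
([323.3, 117.9], [300, 94, 49, 49, 1584]) [ 0.5782 -0.1136  0.091 ]
([323.3, 177.5], [300, 154, 47, 48, 1733]) [ 0.546  -0.0711  0.091 ]
T [([271.9, 274.2], [263, 261, 22, 22, 132]), ([290.7, 291.8], [286, 273, 10, 37, 56])]
S [([240.5, 197.0], [220, 190, 60, 19, 481]), ([247.0, 211.4], [243, 207, 9, 10, 74]), ([257.9, 241.1], [220, 231, 60, 14, 234])]
tool [ 0.545  -0.0709  0.2643] [ 1.7996e+02  4.0000e-02 -5.2870e+01] clock 36.1 delta [-3.482 -0.717  0.145] rot None
```

View pics/ts6.png

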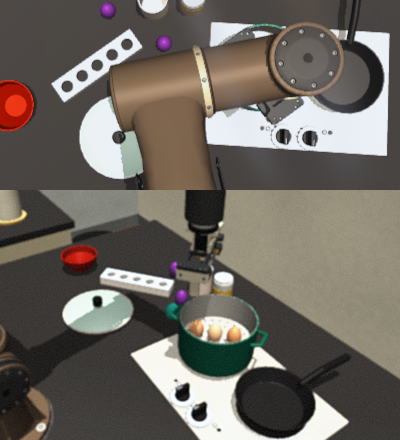

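All three eggs stand in the pot and the rack is empty. The lid lies on the mat with its knob near top pixel (269,277), and I go back to it now.

```bash
python3 -m creep '[{"grip":0,"delta_pos":[-0.4,-0.09,0],"rotation":[0,0,0]},{"grip":0,"delta_pos":[-0.87,-0.18,0],"rotation":[0,0,0]},{"grip":0,"delta_pos":[-0.87,-0.18,0],"rotation":[0,0,0]}]'
python3 -m creep '[{"grip":0,"delta_pos":[-0.4,-0.09,0],"rotation":[0,0,0]},{"grip":0,"delta_pos":[-0.87,-0.18,0],"rotation":[0,0,0]},{"grip":0,"delta_pos":[-0.87,-0.18,0],"rotation":[0,0,0]}]'
python3 -m creep '[{"grip":0,"delta_pos":[-0.4,-0.09,0],"rotation":[0,0,0]},{"grip":0,"delta_pos":[-0.87,-0.18,0.3],"rotation":[0,0,0]},{"grip":0,"delta_pos":[-0.87,-0.18,0.4],"rotation":[0,0,0]}]'
python3 -m creep '[{"grip":0,"delta_pos":[-0.4,-0.09,0.3],"rotation":[0,0,0]},{"grip":0,"delta_pos":[-0.87,-0.18,0.5],"rotation":[0,0,0]},{"grip":0,"delta_pos":[-0.87,-0.18,0.5],"rotation":[0,0,0]},{"grip":0,"delta_pos":[-0.87,-0.18,0.5],"rotation":[0,0,0]}]'
python3 - <<'E'
from h import *
W=ctrl.snapshot("wrist");cv2.imwrite("pics/w7.png",W["color"][:,:,::-1])
B=blobs((W["color"].max(2)<75).astype(np.uint8),(250,130,400,238),300);print(B)
for b in B:print(plane(W,b[0],.056),plane(W,b[0],.050))
S=ctrl.snapshot("side");B2=blobs((S["color"].max(2)<75).astype(np.uint8),(220,195,280,245),30);print(B2)
print(ctrl.get_obs()["joint_pos"]);go([.392,.25,.06])
E
```

```text
clock: 36.4
tool_pos: [0.5051, 0.0124, 0.2639]
orientation: [179.9, 0.1, -52.7]
force: [0.4, 0.3, 0.4]
opening: 0.0878
gripper_force: 0.0
clock: 36.7
tool_pos: [0.4672, 0.0927, 0.2641]
orientation: [179.9, 0.1, -52.6]
force: [1.1, -0.1, 0.5]
opening: 0.0877
gripper_force: 0.0
clock: 37.0
tool_pos: [0.4291, 0.1715, 0.2229]
orientation: [179.9, 0.0, -52.7]
force: [0.2, 0.1, -0.4]
opening: 0.0876
gripper_force: 0.0
clock: 37.4
tool_pos: [0.3921, 0.25, 0.1736]
orientation: [179.8, -0.1, -52.7]
force: [0.8, -0.2, 0.3]
opening: 0.0875
gripper_force: 0.0
[([319.0, 196.1], [296, 171, 46, 51, 1783])]
[0.3932078  0.25066135 0.056     ] [0.39208557 0.25215566 0.05      ]
[([242.7, 199.4], [220, 195, 60, 15, 354]), ([246.9, 210.9], [243, 206, 9, 11, 88]), ([270.7, 240.4], [250, 231, 30, 14, 160]), ([225.8, 242.6], [220, 239, 19, 6, 52])]
[ 5.67342335e+01  4.38687126e+00 -3.09021262e+01  7.80381653e-03
 -5.47708470e+01 -1.95993875e+01]
tool [0.393  0.2494 0.1748] [ 1.7995e+02 -3.0000e-02 -5.2860e+01] clock 37.5 delta [-0.012  0.003  1.148] rot None
```

View pics/w7.png

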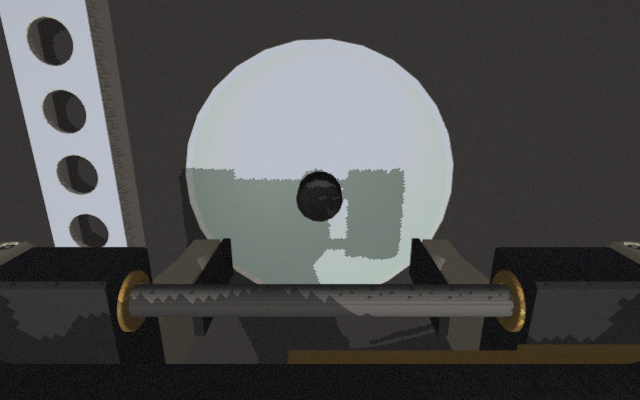

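The lid lies flat with its knob at (319,196), essentially where I left it.

```bash
python3 -m creep '[{"grip":0,"delta_pos":[-0.01,-0.01,0.25],"rotation":[0,0,0]},{"grip":0,"delta_pos":[-0.01,-0.01,0.5],"rotation":[0,0,0]},{"grip":0,"delta_pos":[-0.01,-0.01,0.75],"rotation":[0,0,0]},{"grip":0,"delta_pos":[-0.01,-0.01,0.9],"rotation":[0,0,0]},{"grip":0,"delta_pos":[-0.01,-0.01,0.9],"rotation":[0,0,0]}]'
python3 -m creep '[{"grip":0,"delta_pos":[0,0,0.15],"rotation":[0,0,0]},{"grip":0,"delta_pos":[0,0,0.24],"rotation":[0,0,0]},{"grip":0,"delta_pos":[0,0,0.24],"rotation":[0,0,0]},{"grip":0,"delta_pos":[0,0,0.24],"rotation":[0,0,0]}]'
python3 -m creep '[{"grip":0.8,"delta_pos":[0,0,0],"rotation":[0,0,0]},{"grip":0.8,"delta_pos":[0,0,0],"rotation":[0,0,0]},{"grip":0.8,"delta_pos":[0,0,0],"rotation":[0,0,0]},{"grip":0.8,"delta_pos":[0,0,0],"rotation":[0,0,0]},{"grip":0.8,"delta_pos":[0,0,0],"rotation":[0,0,0]}]'
python3 -m creep '[{"grip":0.8,"delta_pos":[0,0,0],"rotation":[0,0,0]},{"grip":0.8,"delta_pos":[0,0,0],"rotation":[0,0,0]},{"grip":0.8,"delta_pos":[0,0,0],"rotation":[0,0,0]},{"grip":0.8,"delta_pos":[0,0,0],"rotation":[0,0,0]}]'
```

```text
clock: 38.0
tool_pos: [0.3929, 0.2493, 0.0837]
orientation: [179.8, -0.1, -53.0]
force: [0.1, -0.3, 0.5]
opening: 0.0876
gripper_force: 0.0
clock: 38.4
tool_pos: [0.3934, 0.2513, 0.0617]
orientation: [-180.0, -0.0, -52.9]
force: [0.4, 0.1, -0.0]
opening: 0.0873
gripper_force: 0.0
clock: 38.9
tool_pos: [0.393, 0.2515, 0.0612]
orientation: [-180.0, 0.0, -52.8]
force: [-0.1, -0.1, 0.4]
opening: 0.0536
gripper_force: 0.0
clock: 39.3
tool_pos: [0.3929, 0.2513, 0.061]
orientation: [180.0, -0.0, -52.9]
force: [-1.4, 0.5, -0.9]
opening: 0.0332
gripper_force: 30.0
```

```bash
python3 -m creep '[{"grip":0.8,"delta_pos":[0,0,-0.1],"rotation":[0,0,0]},{"grip":0.8,"delta_pos":[0,0,-0.3],"rotation":[0,0,0]},{"grip":0.8,"delta_pos":[0,0,-0.55],"rotation":[0,0,0]},{"grip":0.8,"delta_pos":[0,0,-0.8],"rotation":[0,0,0]},{"grip":0.8,"delta_pos":[0,0,-1],"rotation":[0,0,0]}]'
python3 -m creep '[{"grip":0.8,"delta_pos":[0,0,-0.25],"rotation":[0,0,0]},{"grip":0.8,"delta_pos":[0,0,-0.5],"rotation":[0,0,0]},{"grip":0.8,"delta_pos":[0,0,-0.8],"rotation":[0,0,0]},{"grip":0.8,"delta_pos":[0,0,-1],"rotation":[0,0,0]},{"grip":0.8,"delta_pos":[0,0,-1],"rotation":[0,0,0]}]'
python3 - <<'E'
from pot import *
T=ctrl.snapshot("top");x,n,_=pot(T);print(x,n);go([x[0],x[1],.265],-52.9)
E
```

```text
clock: 39.8
tool_pos: [0.3929, 0.2513, 0.1628]
orientation: [-180.0, 0.0, -52.9]
force: [0.9, 0.3, -4.2]
opening: 0.0334
gripper_force: 30.0
clock: 40.3
tool_pos: [0.3937, 0.2521, 0.2642]
orientation: [-179.7, 0.1, -52.8]
force: [-0.9, -0.1, -3.3]
opening: 0.0335
gripper_force: 30.0
[ 0.58172834 -0.11838513  0.10795948] 383
tool [0.393  0.2516 0.2622] [-1.7987e+02  7.0000e-02 -5.2860e+01] clock 40.35 delta [ 4.089  0.729 -0.035] rot [-0.001  0.001  0.   ]
```

```bash
python3 -m creep '[{"grip":0.8,"delta_pos":[0.15,0.03,-0.05],"rotation":[0,0,0]},{"grip":0.8,"delta_pos":[0.35,0.06,-0.05],"rotation":[0,0,0]},{"grip":0.8,"delta_pos":[0.6,0.11,-0.1],"rotation":[0,0,0]},{"grip":0.8,"delta_pos":[0.82,0.146,-0.1],"rotation":[0,0,0]}]'
python3 -m creep '[{"grip":0.8,"delta_pos":[0.2,0.04,0],"rotation":[0,0,0]},{"grip":0.8,"delta_pos":[0.4,0.08,0],"rotation":[0,0,0]},{"grip":0.8,"delta_pos":[0.6,0.11,0],"rotation":[0,0,0]},{"grip":0.8,"delta_pos":[0.82,0.146,0],"rotation":[0,0,0]}]'
python3 -m creep '[{"grip":0.8,"delta_pos":[0.2,0.04,0],"rotation":[0,0,0]},{"grip":0.8,"delta_pos":[0.4,0.08,0],"rotation":[0,0,0]},{"grip":0.8,"delta_pos":[0.6,0.11,0],"rotation":[0,0,0]},{"grip":0.8,"delta_pos":[0.82,0.146,0],"rotation":[0,0,0]}]'
python3 -m creep '[{"grip":0.8,"delta_pos":[0.2,0.04,0],"rotation":[0,0,0]},{"grip":0.8,"delta_pos":[0.4,0.08,0],"rotation":[0,0,0]},{"grip":0.8,"delta_pos":[0.6,0.11,0],"rotation":[0,0,0]},{"grip":0.8,"delta_pos":[0.82,0.146,0],"rotation":[0,0,0]}]'
python3 -m creep '[{"grip":0.8,"delta_pos":[0.2,0.04,0],"rotation":[0,0,0]},{"grip":0.8,"delta_pos":[0.4,0.08,0],"rotation":[0,0,0]},{"grip":0.8,"delta_pos":[0.6,0.11,0],"rotation":[0,0,0]},{"grip":0.8,"delta_pos":[0.81,0.146,0],"rotation":[0,0,0]},{"grip":0.8,"delta_pos":[0.81,0.146,0],"rotation":[0,0,0]}]'
python3 -m creep '[{"grip":0.8,"delta_pos":[0,0,0],"rotation":[0,0,0]},{"grip":0.8,"delta_pos":[0,0,0],"rotation":[0,0,0]}]'
python3 - <<'E'
from h import *
go([.5815,-.118,.195],-52.9)
S=ctrl.snapshot("side");W=ctrl.snapshot("wrist")
# lid outline seen by wrist -> centre at flange top height
o=ctrl.get_obs()["tool_pos"];z=o[2]-.055+.012
m=(W["color"].min(2)>0)
cv2.imwrite("pics/s8.png",np.vstack([cv2.resize(S["color"][170:320,290:450,::-1],(320,300)),cv2.resize(W["color"][:,:,::-1],(320,200))]))
E
```

```text
clock: 40.75
tool_pos: [0.4304, 0.1759, 0.27]
orientation: [179.9, 0.0, -52.8]
force: [0.6, 0.6, -4.5]
opening: 0.0332
gripper_force: 30.0
clock: 41.15
tool_pos: [0.468, 0.1019, 0.2693]
orientation: [179.8, 0.1, -52.9]
force: [0.5, 0.2, -3.3]
opening: 0.0332
gripper_force: 30.0
clock: 41.55
tool_pos: [0.5058, 0.0279, 0.2693]
orientation: [179.8, 0.1, -52.9]
force: [0.5, 0.2, -3.1]
opening: 0.0335
gripper_force: 30.0
clock: 41.95
tool_pos: [0.5437, -0.0461, 0.2691]
orientation: [179.9, 0.1, -52.9]
force: [-0.1, -0.1, -3.2]
opening: 0.0333
gripper_force: 30.0
clock: 42.45
tool_pos: [0.5815, -0.1204, 0.2685]
orientation: [179.8, 0.1, -53.0]
force: [-0.2, 0.8, -3.6]
opening: 0.0333
gripper_force: 30.0
clock: 42.65
tool_pos: [0.581, -0.1184, 0.27]
orientation: [179.9, 0.1, -52.9]
force: [0.5, -0.4, -4.5]
opening: 0.0332
gripper_force: 30.0
tool [ 0.581  -0.1184  0.27  ] [ 1.7992e+02  8.0000e-02 -5.2860e+01] clock 42.65 delta [ 0.001 -0.007  0.75 ] rot [0.001 0.001 0.   ]
```

View pics/s8.png

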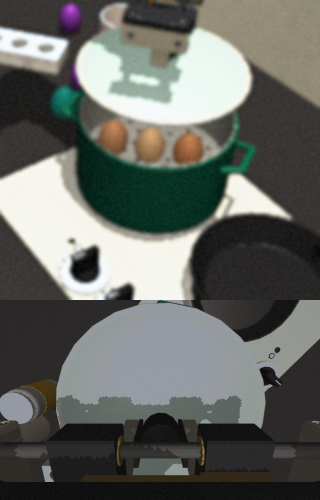

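The lid hangs level and centred above the pot, with the three eggs below. I lower it gently.

```bash
python3 -m creep '[{"grip":0.8,"delta_pos":[0,0,0.12],"rotation":[0,0,0]},{"grip":0.8,"delta_pos":[0,0,0.25],"rotation":[0,0,0]},{"grip":0.8,"delta_pos":[0,0,0.4],"rotation":[0,0,0]},{"grip":0.8,"delta_pos":[0,0,0.52],"rotation":[0,0,0]},{"grip":0.8,"delta_pos":[0,0,0.56],"rotation":[0,0,0]}]'
python3 -m creep '[{"grip":0.8,"delta_pos":[0,0,0],"rotation":[0,0,0]},{"grip":0.8,"delta_pos":[0,0,0.03],"rotation":[0,0,0]},{"grip":0.8,"delta_pos":[0,0,0.06],"rotation":[0,0,0]},{"grip":0.8,"delta_pos":[0,0,0.09],"rotation":[0,0,0]},{"grip":0.8,"delta_pos":[0,0,0.11],"rotation":[0,0,0]}]'
python3 -m creep '[{"grip":0.8,"delta_pos":[0,0,0.02],"rotation":[0,0,0]},{"grip":0.8,"delta_pos":[0,0,0.04],"rotation":[0,0,0]},{"grip":0.8,"delta_pos":[0,0,0.055],"rotation":[0,0,0]},{"grip":0.8,"delta_pos":[0,0,0.055],"rotation":[0,0,0]}]'
```

```text
clock: 43.25
tool_pos: [0.5806, -0.1186, 0.2127]
orientation: [179.9, 0.1, -52.9]
force: [0.0, -0.4, -3.0]
opening: 0.0337
gripper_force: 30.0
clock: 43.75
tool_pos: [0.5817, -0.1187, 0.204]
orientation: [-180.0, -0.0, -52.9]
force: [0.2, 0.3, -2.6]
opening: 0.0333
gripper_force: 30.0
clock: 44.15
tool_pos: [0.5816, -0.1187, 0.1983]
orientation: [180.0, 0.0, -52.9]
force: [-0.3, -0.1, -3.8]
opening: 0.0338
gripper_force: 30.0
```

```bash
python3 -m creep '[{"grip":0.8,"delta_pos":[0,0,0.01],"rotation":[0,0,0]},{"grip":0.8,"delta_pos":[0,0,0.02],"rotation":[0,0,0]},{"grip":0.8,"delta_pos":[0,0,0.03],"rotation":[0,0,0]},{"grip":0.8,"delta_pos":[0,0,0.03],"rotation":[0,0,0]}]'
```

```text
clock: 44.55
tool_pos: [0.5816, -0.1187, 0.1954]
orientation: [180.0, 0.0, -52.9]
force: [-0.2, 0.2, -3.8]
opening: 0.0332
gripper_force: 30.0
```

```bash
python3 -m creep '[{"grip":0.8,"delta_pos":[0,0,0.01],"rotation":[0,0,0]},{"grip":0.8,"delta_pos":[0,0,0.015],"rotation":[0,0,0]},{"grip":0.8,"delta_pos":[0,0,0.015],"rotation":[0,0,0]}]'
```

```text
clock: 44.85
tool_pos: [0.5819, -0.1188, 0.1951]
orientation: [-180.0, -0.0, -52.8]
force: [-3.4, 2.2, 5.4]
opening: 0.0335
gripper_force: 30.0
```

The lid made contact at exactly the home height, so I release it and check.

```bash
python3 -m creep '[{"grip":0,"delta_pos":[0,0,0],"rotation":[0,0,0]},{"grip":0,"delta_pos":[0,0,0],"rotation":[0,0,0]},{"grip":0,"delta_pos":[0,0,0],"rotation":[0,0,0]},{"grip":0,"delta_pos":[0,0,0],"rotation":[0,0,0]},{"grip":0,"delta_pos":[0,0,0],"rotation":[0,0,0]}]'
python3 -m creep '[{"grip":0,"delta_pos":[0,0,0],"rotation":[0,0,0]},{"grip":0,"delta_pos":[0,0,-0.15],"rotation":[0,0,0]},{"grip":0,"delta_pos":[0,0,-0.5],"rotation":[0,0,0]},{"grip":0,"delta_pos":[0,0,-0.9],"rotation":[0,0,0]},{"grip":0,"delta_pos":[0,0,-0.9],"rotation":[0,0,0]}]'
python3 - <<'E'
from h import *
W=ctrl.snapshot("wrist");B=blobs((W["color"].max(2)<75).astype(np.uint8),(250,130,400,238),300);print(B,plane(W,B[0][0],.19))
T=ctrl.snapshot("top");S=ctrl.snapshot("side")
cv2.imwrite("pics/s9.png",np.vstack([cv2.resize(S["color"][190:310,300:440,::-1],(420,360)),cv2.resize(W["color"][:,:,::-1],(384,240),interpolation=cv2.INTER_AREA)[:, :384] if 0 else cv2.copyMakeBorder(cv2.resize(W["color"][:,:,::-1],(384,240)),0,0,0,36,0)]))
print(ctrl.get_obs()["joint_pos"].round(1));go([.40,-.19,.25],-2)
E
```

```text
clock: 45.35
tool_pos: [0.5818, -0.1188, 0.1939]
orientation: [180.0, -0.0, -52.9]
force: [-0.1, 0.4, -0.3]
opening: 0.0676
gripper_force: 0.0
clock: 45.85
tool_pos: [0.5844, -0.1192, 0.2902]
orientation: [-179.6, -0.4, -52.8]
force: [-0.0, 0.1, 0.3]
opening: 0.0876
gripper_force: 0.0
[([324.2, 206.2], [300, 180, 49, 53, 2064])] [ 0.58249108 -0.11896738  0.19      ]
[  7.3  11.7  -6.9  -0.  -71.4  29.8]
tool [ 0.5815 -0.1186  0.2838] [-1.7998e+02  2.0000e-02 -5.2870e+01] clock 46.0 delta [-0.526  1.878  0.338] rot [-0.     0.    -0.565]
```

View pics/s9.png

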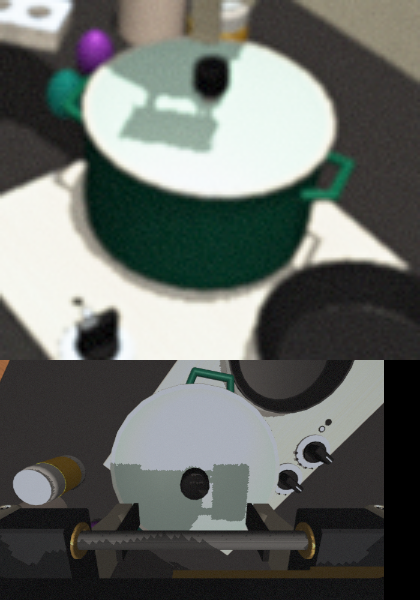

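The lid is seated level, with its knob at (0.582,-0.119) against the pot centre (0.582,-0.118).

Turning the knob by gripping it would swing the 193 mm body into the pot. The pot wall is only about 77 mm from the knob. Instead I will straddle the bar with the jaws open, and one finger will push the bar's near end around an arc while the yaw stays fixed.

```bash
python3 -m creep '[{"grip":0,"delta_pos":[-0.1,0.3,0],"rotation":[0,0,0.09]},{"grip":0,"delta_pos":[-0.2,0.6,0],"rotation":[0,0,0.18]},{"grip":0,"delta_pos":[-0.25,0.95,0],"rotation":[0,0,0.28]},{"grip":0,"delta_pos":[-0.25,0.95,0],"rotation":[0,0,0.37]},{"grip":0,"delta_pos":[-0.25,0.95,0],"rotation":[0,0,0.46]}]'
python3 -m creep '[{"grip":0,"delta_pos":[0,0,0],"rotation":[0,0,0.09]},{"grip":0,"delta_pos":[0,0,0],"rotation":[0,0,0.18]},{"grip":0,"delta_pos":[0,0,0],"rotation":[0,0,0.28]},{"grip":0,"delta_pos":[0,0,0],"rotation":[0,0,0.37]},{"grip":0,"delta_pos":[0,0,0],"rotation":[0,0,0.46]}]'
python3 -m creep '[{"grip":0,"delta_pos":[0,0,0],"rotation":[0,0,0.09]},{"grip":0,"delta_pos":[0,0,0],"rotation":[0,0,0.18]},{"grip":0,"delta_pos":[0,0,0],"rotation":[0,0,0.28]},{"grip":0,"delta_pos":[0,0,0],"rotation":[0,0,0.37]},{"grip":0,"delta_pos":[0,0,0],"rotation":[0,0,0.46]}]'
python3 -c "
from h import *
print(ctrl.get_obs()['joint_pos'].round(1));go([.39,-.135,.22],178)"
```

```text
clock: 46.5
tool_pos: [0.4895, -0.1566, 0.2832]
orientation: [179.9, 0.0, -94.7]
force: [-0.2, -0.1, -0.9]
opening: 0.0877
gripper_force: 0.0
clock: 47.0
tool_pos: [0.4902, -0.1561, 0.2826]
orientation: [179.9, -0.1, -136.0]
force: [-0.1, 0.3, -0.2]
opening: 0.0875
gripper_force: 0.0
clock: 47.5
tool_pos: [0.4903, -0.1561, 0.2826]
orientation: [180.0, -0.1, -177.4]
force: [0.1, 0.6, 0.4]
opening: 0.0873
gripper_force: 0.0
[  4.2   4.1 -16.1  -0.  -69.9 -91.6]
tool [ 0.4903 -0.1561  0.2826] [ 1.7999e+02 -1.4000e-01 -1.7741e+02] clock 47.5 delta [0.99  0.256 0.629] rot [ 0.    -0.002  0.051]
```

```bash
python3 -m creep '[{"grip":0,"delta_pos":[0.4,0.1,0],"rotation":[0,0,0.05]},{"grip":0,"delta_pos":[0.8,0.2,0],"rotation":[0,0,0.05]},{"grip":0,"delta_pos":[0.99,0.25,0.3],"rotation":[0,0,0.05]},{"grip":0,"delta_pos":[0.99,0.25,0.6],"rotation":[0,0,0.05]},{"grip":0,"delta_pos":[0.99,0.25,0.6],"rotation":[0,0,0.05]}]'
python3 - <<'E'
from h import *
W=ctrl.snapshot("wrist");T=ctrl.snapshot("top")
w=W["color"][:,:,::-1].copy()
for X in([.4071,-.1847,.054],[.4046,-.2554,.054]):cv2.drawMarker(w,tuple(int(v) for v in proj(W,np.array(X))),(0,0,255),0,10)
cv2.imwrite("pics/w10.png",w);print(ctrl.get_obs()["tool_pos"],-W["R"].T@W["t"])
E
```

```text
clock: 48.0
tool_pos: [0.3875, -0.1361, 0.2205]
orientation: [180.0, -0.4, 178.4]
force: [-0.8, 0.3, 0.4]
opening: 0.0876
gripper_force: 0.0
[ 0.39073405 -0.13647242  0.22408913] [ 0.30810812 -0.1330796   0.35668683]
```

View pics/w10.png

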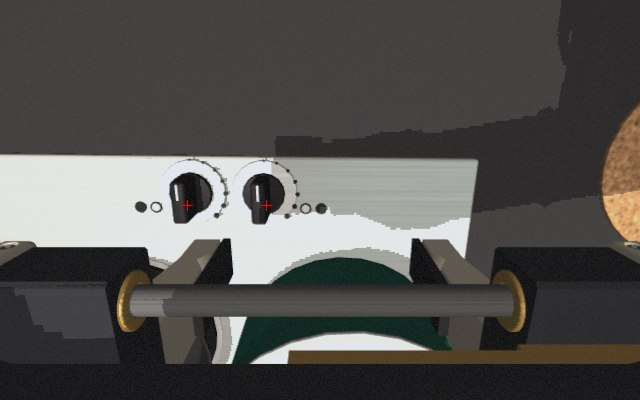

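The wrist view shows the left knob at (263,195) and the right knob at (190,195), both with the bar in the off direction along image rows. I measure the disc edges and bar end by rays.

Run:
```python
from h import *
W=ctrl.snapshot("wrist");g=W["color"].max(2)
for nm,roi in(("L",(238,165,292,232)),("R",(164,165,218,232))):
    x0,y0,x1,y1=roi;m=(g[y0:y1,x0:x1]<70).astype(np.uint8)
    n,l,st,c=cv2.connectedComponentsWithStats(m);i=1+st[1:,4].argmax();v,u=np.nonzero(l==i);u=u+x0;v=v+y0
    print(nm,u.min(),u.max(),v.min(),v.max(),[(r,u[v==r].min(),u[v==r].max()) for r in range(v.min(),v.max()+1,6)])
    lo=v.max();ce=u[v>=lo-3].mean()
    print(" bar far end top",plane(W,(ce,lo+.5),.054).round(4),"disc near edge",plane(W,(u[v<=v.min()+1].mean(),v.min()-.5),.024).round(4),"disc L/R",plane(W,(u.min(),v[u==u.min()].mean()),.024).round(4),plane(W,(u.max(),v[u==u.max()].mean()),.024).round(4))
for r in range(170,228,4):print(r,g[r,245:290:3].tolist())
```

```text
L 244 284 168 217 [(168, np.int64(264), np.int64(264)), (174, np.int64(250), np.int64(278)), (180, np.int64(246), np.int64(282)), (186, np.int64(245), np.int64(284)), (192, np.int64(245), np.int64(284)), (198, np.int64(247), np.int64(282)), (204, np.int64(253), np.int64(277)), (210, np.int64(253), np.int64(268)), (216, np.int64(254), np.int64(266))]
 bar far end top [ 0.4238 -0.1923  0.054 ] disc near edge [ 0.3835 -0.1903  0.024 ] disc L/R [ 0.4035 -0.2115  0.024 ] [ 0.4051 -0.1722  0.024 ]
R 172 213 167 216 [(167, np.int64(191), np.int64(191)), (173, np.int64(177), np.int64(205)), (179, np.int64(172), np.int64(210)), (185, np.int64(172), np.int64(212)), (191, np.int64(172), np.int64(212)), (197, np.int64(174), np.int64(211)), (203, np.int64(175), np.int64(205)), (209, np.int64(175), np.int64(195)), (215, np.int64(176), np.int64(189))]
 bar far end top [ 0.4208 -0.2631  0.054 ] disc near edge [ 0.3805 -0.2607  0.024 ] disc L/R [ 0.3975 -0.2817  0.024 ] [ 0.4032 -0.2421  0.024 ]
170 [236, 236, 235, 165, 28, 22, 56, 33, 27, 23, 186, 193, 192, 195, 194]
174 [235, 205, 63, 57, 21, 11, 1
[... 272 characters left out ...]
, 14, 16, 33, 38, 40, 38, 35, 189]
194 [92, 65, 53, 56, 181, 86, 39, 24, 17, 36, 37, 30, 42, 77, 186]
198 [236, 62, 40, 56, 64, 67, 34, 19, 17, 35, 38, 35, 33, 172, 182]
202 [236, 234, 52, 53, 64, 63, 37, 30, 23, 28, 37, 32, 172, 185, 184]
206 [236, 235, 235, 53, 62, 65, 38, 29, 15, 35, 113, 188, 187, 185, 185]
210 [230, 235, 235, 48, 61, 60, 30, 28, 95, 236, 196, 183, 181, 157, 35]
214 [229, 230, 228, 47, 58, 59, 41, 29, 230, 236, 235, 235, 207, 230, 228]
218 [230, 228, 229, 197, 127, 111, 110, 222, 231, 231, 232, 232, 231, 231, 232]
222 [229, 229, 230, 229, 230, 229, 229, 229, 229, 228, 229, 229, 228, 230, 230]
226 [229, 228, 229, 230, 230, 229, 229, 229, 229, 229, 230, 228, 228, 230, 229]
```

```bash
python3 -c "
from h import *
go([.387,-.163,.054],178)"
python3 -m creep '[{"grip":0,"delta_pos":[0.03,-0.13,0],"rotation":[0,0,0]},{"grip":0,"delta_pos":[0.03,-0.27,0],"rotation":[0,0,0]},{"grip":0,"delta_pos":[0.03,-0.27,0.3],"rotation":[0,0,0]},{"grip":0,"delta_pos":[0.03,-0.27,0.7],"rotation":[0,0,0]},{"grip":0,"delta_pos":[0.03,-0.27,0.7],"rotation":[0,0,0]}]'
python3 -c "
from h import *
go([.387,-.163,.054],178)"
```

```text
tool [ 0.3915 -0.1365  0.2248] [-1.7996e+02 -1.0000e-02  1.7846e+02] clock 48.15 delta [ 0.038 -0.265  1.708] rot [-0.    -0.     0.005]
clock: 48.65
tool_pos: [0.3851, -0.1633, 0.1514]
orientation: [180.0, -0.4, 178.4]
force: [-0.6, 0.3, 1.3]
opening: 0.0878
gripper_force: 0.0
tool [ 0.3851 -0.1633  0.1514] [179.99  -0.38 178.36] clock 48.65 delta [-0.026  0.003  0.973] rot [ 0.    -0.004  0.004]
```

```bash
python3 -m creep '[{"grip":0,"delta_pos":[0,0,0.1],"rotation":[0,0,0]},{"grip":0,"delta_pos":[0,0,0.35],"rotation":[0,0,0]},{"grip":0,"delta_pos":[0,0,0.65],"rotation":[0,0,0]},{"grip":0,"delta_pos":[0,0,0.9],"rotation":[0,0,0]},{"grip":0,"delta_pos":[0,0,1],"rotation":[0,0,0]}]'
python3 -m creep '[{"grip":0,"delta_pos":[0,0,0],"rotation":[0,0,0]},{"grip":0,"delta_pos":[0,0,0],"rotation":[0,0,0]}]'
cat > traj.py <<'E'
from h import *
import sys
o=ctrl.get_obs();R=Ro.from_euler('xyz',o["orientation"],degrees=True).as_matrix();K=np.array([.404,-.192]);r=.016
print(o["tool_pos"].round(4),o["force"].round(1))
for th in map(float,sys.argv[1:]):
    a=np.radians(178-th);u=np.array([np.cos(a),np.sin(a)]);t=np.array([np.sin(a),-np.cos(a)])
    F=K+r*u-t*(.007+.0095*abs(np.sin(a))+.0105*abs(np.cos(a)))
    d=R.T@(np.array([F[0],F[1]+.0545,o["tool_pos"][2]])-o["tool_pos"])*10
    print(th,(F+[0,.0545]).round(4),d.round(3))
E
python3 traj.py 0 15 30 45 60 75 90 105 120 130 137.5
```

```text
clock: 49.15
tool_pos: [0.3877, -0.1632, 0.0537]
orientation: [-180.0, -0.0, 178.5]
force: [0.2, 1.0, 0.1]
opening: 0.0879
gripper_force: 0.0
clock: 49.35
tool_pos: [0.3884, -0.1632, 0.0553]
orientation: [-180.0, 0.1, 178.5]
force: [-0.4, -0.4, 0.0]
opening: 0.0875
gripper_force: 0.0
[ 0.3884 -0.1632  0.0553] [-0.4 -0.4  0. ]
0.0 [ 0.3874 -0.1548] [ 0.012  0.084 -0.   ]
15.0 [ 0.3829 -0.1518] [ 0.058  0.113 -0.   ]
30.0 [ 0.3793 -0.1468] [ 0.095  0.162 -0.   ]
45.0 [ 0.3776 -0.1402] [ 0.113  0.227 -0.   ]
60.0 [ 0.3785 -0.1329] [ 0.106  0.3   -0.   ]
75.0 [ 0.3823 -0.1261] [ 0.071  0.369 -0.   ]
90.0 [ 0.3877 -0.1209] [ 0.018  0.422 -0.   ]
105.0 [ 0.3904 -0.1166] [-0.008  0.466 -0.   ]
120.0 [ 0.395 -0.113] [-0.053  0.503 -0.   ]
130.0 [ 0.399  -0.1115] [-0.093  0.52   0.   ]
137.5 [ 0.4024 -0.111 ] [-0.127  0.525  0.   ]
```

```bash
python3 -m creep '[{"grip":0,"delta_pos":[0.01,0.08,0],"rotation":[0,0,0]},{"grip":0,"delta_pos":[0.06,0.11,0],"rotation":[0,0,0]},{"grip":0,"delta_pos":[0.09,0.16,0],"rotation":[0,0,0]},{"grip":0,"delta_pos":[0.11,0.23,0],"rotation":[0,0,0]},{"grip":0,"delta_pos":[0.11,0.23,0],"rotation":[0,0,0]}]'
python3 traj.py 45 60 75 90 105 120 130 137.5
```

```text
clock: 49.85
tool_pos: [0.3762, -0.1391, 0.0543]
orientation: [180.0, 0.0, 178.5]
force: [-0.5, 0.2, -0.2]
opening: 0.0876
gripper_force: 0.0
[ 0.3762 -0.1391  0.0543] [-0.5  0.2 -0.2]
45.0 [ 0.3776 -0.1402] [-0.015 -0.011  0.   ]
60.0 [ 0.3785 -0.1329] [-0.022  0.062  0.   ]
75.0 [ 0.3823 -0.1261] [-0.057  0.131  0.   ]
90.0 [ 0.3877 -0.1209] [-0.11   0.185  0.   ]
105.0 [ 0.3904 -0.1166] [-0.135  0.228  0.   ]
120.0 [ 0.395 -0.113] [-0.181  0.266  0.   ]
130.0 [ 0.399  -0.1115] [-0.221  0.282  0.   ]
137.5 [ 0.4024 -0.111 ] [-0.255  0.287  0.   ]
```

```bash
python3 -m creep '[{"grip":0,"delta_pos":[-0.02,0.06,0],"rotation":[0,0,0]},{"grip":0,"delta_pos":[-0.05,0.12,0],"rotation":[0,0,0]},{"grip":0,"delta_pos":[-0.1,0.18,0],"rotation":[0,0,0]},{"grip":0,"delta_pos":[-0.13,0.22,0],"rotation":[0,0,0]},{"grip":0,"delta_pos":[-0.13,0.22,0],"rotation":[0,0,0]}]'
python3 traj.py 105 112 120 130 137.5 141
```

```text
clock: 50.35
tool_pos: [0.3909, -0.1176, 0.0539]
orientation: [180.0, 0.0, 178.5]
force: [-1.2, 1.0, -0.2]
opening: 0.0877
gripper_force: 0.8
[ 0.3909 -0.1176  0.0539] [-1.2  1.  -0.2]
105.0 [ 0.3904 -0.1166] [0.006 0.01  0.   ]
112.0 [ 0.3923 -0.1148] [-0.013  0.029  0.   ]
120.0 [ 0.395 -0.113] [-0.04   0.047  0.   ]
130.0 [ 0.399  -0.1115] [-0.08   0.063  0.   ]
137.5 [ 0.4024 -0.111 ] [-0.114  0.069  0.   ]
141.0 [ 0.4041 -0.111 ] [-0.13   0.069  0.   ]
```

```bash
python3 -m creep '[{"grip":0,"delta_pos":[-0.01,0.03,0],"rotation":[0,0,0]},{"grip":0,"delta_pos":[-0.04,0.047,0],"rotation":[0,0,0]},{"grip":0,"delta_pos":[-0.08,0.06,0],"rotation":[0,0,0]},{"grip":0,"delta_pos":[-0.11,0.065,0],"rotation":[0,0,0]},{"grip":0,"delta_pos":[-0.11,0.065,0],"rotation":[0,0,0]}]'
python3 traj.py 137.5 141 145
```

```text
clock: 50.85
tool_pos: [0.4032, -0.1118, 0.0545]
orientation: [180.0, 0.1, 178.5]
force: [0.0, 0.7, 0.1]
opening: 0.0876
gripper_force: 0.0
[ 0.4032 -0.1118  0.0545] [0.  0.7 0.1]
137.5 [ 0.4024 -0.111 ] [ 0.008  0.007 -0.   ]
141.0 [ 0.4041 -0.111 ] [-0.008  0.008  0.   ]
145.0 [ 0.406  -0.1112] [-0.027  0.006  0.   ]
```

```bash
python3 -m creep '[{"grip":0,"delta_pos":[-0.01,-0.01,0],"rotation":[0,0,0]},{"grip":0,"delta_pos":[-0.02,-0.02,0],"rotation":[0,0,0]},{"grip":0,"delta_pos":[-0.02,-0.02,0],"rotation":[0,0,0]}]'
python3 -m creep '[{"grip":0,"delta_pos":[-0.01,-0.01,0],"rotation":[0,0,0]},{"grip":0,"delta_pos":[-0.02,-0.02,0],"rotation":[0,0,0]},{"grip":0,"delta_pos":[-0.02,-0.02,0],"rotation":[0,0,0]}]'
```

```text
clock: 51.15
tool_pos: [0.4042, -0.1134, 0.0543]
orientation: [179.9, 0.1, 178.4]
force: [-1.6, 8.8, 2.7]
opening: 0.0878
gripper_force: 4.4
clock: 51.45
tool_pos: [0.4078, -0.1146, 0.0546]
orientation: [179.9, 0.3, 178.5]
force: [1.6, 14.4, -0.3]
opening: 0.0875
gripper_force: 7.6
```

The force rises to 14 N, so the knob is against its stop. I back off, lift clear and verify the bar angle numerically.

```bash
python3 -m creep '[{"grip":0,"delta_pos":[0.05,0.08,0],"rotation":[0,0,0]},{"grip":0,"delta_pos":[0.1,0.15,0],"rotation":[0,0,0]},{"grip":0,"delta_pos":[0.1,0.15,-0.3],"rotation":[0,0,0]},{"grip":0,"delta_pos":[0.1,0.15,-0.7],"rotation":[0,0,0]},{"grip":0,"delta_pos":[0.1,0.15,-1],"rotation":[0,0,0]}]'
python3 -m creep '[{"grip":0,"delta_pos":[0,0,-0.3],"rotation":[0,0,0]},{"grip":0,"delta_pos":[0.1,0,-0.6],"rotation":[0,0,0]},{"grip":0,"delta_pos":[0.1,0,-0.7],"rotation":[0,0,0]},{"grip":0,"delta_pos":[0.1,0,-0.7],"rotation":[0,0,0]},{"grip":0,"delta_pos":[0.1,0,-0.7],"rotation":[0,0,0]}]'
python3 - <<'E'
from h import *
W=ctrl.snapshot("wrist");g=W["color"].max(2);print(ctrl.get_obs()["tool_pos"])
for nm,X in(("L",[.404,-.192,.045]),("R",[.401,-.2625,.045])):
    p=proj(W,np.array(X)).astype(int);print(nm,p)
    if nm=="L": S0=30
    x0,y0=p[0]-30,p[1]-32;c=g[max(y0,0):p[1]+33,max(x0,0):p[0]+31]
    m=(c<75).astype(np.uint8);n,l,st,_=cv2.connectedComponentsWithStats(m);i=1+st[1:,4].argmax()
    for row in (l==i)[::3]:print(''.join('#' if v else '.' for v in row[::2]))
    print("bright line px",[(int(a),int(b)) for b,a in zip(*np.nonzero((c>140)&(cv2.morphologyEx(m,cv2.MORPH_CLOSE,np.ones((9,9)))>0)))][::4])
E
python3 look.py >/dev/null
```

```text
clock: 51.95
tool_pos: [0.3953, -0.1008, 0.1559]
orientation: [-180.0, 0.0, 178.5]
force: [1.0, 0.0, 0.1]
opening: 0.0876
gripper_force: 0.0
clock: 52.45
tool_pos: [0.3852, -0.1005, 0.2231]
orientation: [180.0, -0.1, 178.4]
force: [-0.4, -0.4, 1.2]
opening: 0.0876
gripper_force: 0.0
[ 0.38499405 -0.10061786  0.22274041]
L [221 201]
...............................
...............................
..................###..........
.............###.....####......
............###.#.......##.....
..........########..#.....##...
.........###########.#.....#...
.......###################.##..
......#######################..
.....####.####################.
.....#######.################..
......########..#############..
........########...#########...
...........#####......#####....
..............###.......##.....
.................###....#......
....................####.......
...............................
...............................
...............................
...............................
...............................
bright line px [(58, 19), (59, 20), (60, 21), (60, 23), (60, 2
[... 511 characters left out ...]
........##..##################
..........#..##################
..........##..#################
..........#####################
..........####################.
...........#################...
...........#############.......
...........############........
...........##########..........
............#######............
...............................
...............................
...............................
bright line px [(57, 13), (58, 14), (60, 15), (23, 19), (21, 21), (23, 22), (23, 24), (24, 25), (22, 27), (23, 28), (23, 30), (24, 31), (24, 32), (24, 33), (13, 35), (17, 35), (14, 36), (18, 36), (17, 37), (16, 38), (60, 38), (18, 39), (16, 40), (59, 40), (17, 41), (59, 41), (17, 42)]
```

```bash
cat > rect.py <<'E'
from h import *
W=ctrl.snapshot("wrist")
import sys
K=(float(sys.argv[1]),float(sys.argv[2]));z=.054
for x in np.arange(-.028,.029,.002):
    s=''
    for y in np.arange(-.028,.029,.001):
        u,v=proj(W,np.array([K[0]+x,K[1]+y,z]));a=W["color"][int(round(v)),int(round(u))].max()
        s+=" .:-=+*#%@"[min(9,int(a)//26)] if a>=26 else ' '
    print(s)
E
python3 rect.py .404 -.192
```

```text
=+%@@@@@@@@@@@@@%%@@@@@@@@@@@@@@@@@@@@@@@@@@@@@@@@@@@@@@@
*=+%%%%%@%@@@@%%@@@@@@@@@@@@@@#+......:.  .:+*#@@@@@@@@@@
%+-=+**%%%%@%%@@@@@@@@@@@@@*:.::-::::-------:   -*%@@@@@@
%=:=+**%@@%@%%@@@@@@@@@@@+:::::::::::::--------:.. +@@@@@
@+=-=%%@@@%%@@@@@@@@@@*:  ..:..::::-::::::-------:.. =%@@
@@@*==+%@@%@@@@@@@@@*:         ...::::-::-::::-:--::. -%@
@@@%=**%@%%@@@@@@%+. . . ..  .     .:::::::::::::::::. *%
@@@*-+*%%%@@@@@*: .              .   ...::::::-::::::..-*
@@@*--+*%%@@@@+.....   .             .  .....::::::::::.=
@@*::=***%@@*-::::......   ..   . .    .     ....::::::.-
@@*--%@@%@%::::::::::::..... .    .   .  ..    ...:::::.%
@@%++%%@%%=.::::::::::::::...   .         .  . . .....:.+
@@#++*%%%#=....::::::::::--:::....            .      ..-*
@@*****%%%@%+.....::::::::::::-::.. . .  . .       .  :*#
::.+***%@@@@@@#=:...::::::::::::--::...  .  ..        +*#
:::%##%@@@%@@@@@@*=::..::::::::--::--::... .    .   .+*##
%%@%@@@@%%%%%@@@@@@@%*=:.:::::*%@%*-:----:...     .=####%
%@%@%%%@@@@%@%@@@@@@@@@#+:..::::#%@@%+--:---:..  -%@@@@@@
%%%@%%@@%%%%@%@@@@@@@@@@@@#+-::::::-*%@%=---::..=%@@@@@@@
%%@@@%%%@%@@@@%%@@@@@@@@@@@@@%*=:..:::+%@@%*-.-%@@@@@@@@@
@@@@@@@@@@@@@@@@@@@@@@@@@@@@@@@@@%*=:::::-+-.+%@@@@@@@@*-
@@@@@%@@%@%%@@@@@%@%@@@@@@@@@@@@@@@@#+-::..:@@@@@@@@@@@::
@@%%%%%%@%%%@%@%@@%@%@@%%@@@@@@@@@@@@@@@%#@@@@@@@@@#%@%%*
@@@@@@@@@@@@@@@@@@@@@@@%%@@@@@@@@@@@@@@@@@@@@@@@@@@@@@@%%
@@@%@@@%%@@@@@@@@@@@@@@%%%@@@@@@@@@@@@@@@@@@@@@@@@@@@@@@@
%%@%@@@@%%@@@@@@@@@@@@@@%@@@@%@@@@@@@@@@@@@@@@%@@@@%@@@%@
@%@@@@%%%@%%%%%%%%%%%@@%@@@@@@@@@@@@@@@@@@@@@@@@@@@@@@@@@
%%%%@%%%%%@%%%%%%@%%%@@%%%@%@@@@@@%@%%@@@@@@@@@@@%@@@@@@@
%%%%%%%%@@%@@%%%@%%%%%%%@%@%%%%%%%%@%%@%%@%%%@%@%%@@%%%%%
```

The rectified patch puts the bar at about 119°. The force I felt was the finger pressing on the bar's end, not the stop. I will push again on the trailing face, allowing for a thinner fingertip.

```bash
python3 -c "
from h import *
go([.3866,-.1141,.054],178.4)"
python3 -m creep '[{"grip":0,"delta_pos":[-0.02,-0.13,0],"rotation":[0,0,0]},{"grip":0,"delta_pos":[-0.02,-0.13,0.3],"rotation":[0,0,0]},{"grip":0,"delta_pos":[-0.02,-0.13,0.65],"rotation":[0,0,0]},{"grip":0,"delta_pos":[-0.02,-0.13,1],"rotation":[0,0,0]}]'
python3 -m creep '[{"grip":0,"delta_pos":[0,0,0.25],"rotation":[0,0,0]},{"grip":0,"delta_pos":[0,0,0.5],"rotation":[0,0,0]},{"grip":0,"delta_pos":[0,0,0.68],"rotation":[0,0,0]},{"grip":0,"delta_pos":[0,0,0.68],"rotation":[0,0,0]},{"grip":0,"delta_pos":[0,0,0.68],"rotation":[0,0,0]}]'
python3 -c "
from h import *
go([.3952,-.1193,.054]);go([.3998,-.1202,.054])"
```

```text
tool [ 0.3851 -0.1007  0.2227] [-1.7997e+02 -1.5000e-01  1.7843e+02] clock 52.6 delta [-0.023 -0.133  1.687] rot [-0.    -0.002  0.   ]
clock: 53.0
tool_pos: [0.387, -0.1139, 0.1224]
orientation: [-180.0, -0.0, 178.4]
force: [0.3, 0.7, -0.5]
opening: 0.0876
gripper_force: 0.0
clock: 53.5
tool_pos: [0.387, -0.1139, 0.0557]
orientation: [-180.0, -0.1, 178.5]
force: [-0.1, 0.1, 0.9]
opening: 0.0877
gripper_force: 0.0
tool [ 0.387  -0.1139  0.0557] [-1.7996e+02 -1.3000e-01  1.7845e+02] clock 53.5 delta [-0.084 -0.052  0.017] rot None
tool [ 0.387  -0.1139  0.0557] [-1.7996e+02 -1.3000e-01  1.7845e+02] clock 53.5 delta [-0.13  -0.06   0.017] rot None
```

```bash
python3 -m creep '[{"grip":0,"delta_pos":[-0.04,-0.03,0],"rotation":[0,0,0]},{"grip":0,"delta_pos":[-0.08,-0.05,0],"rotation":[0,0,0]},{"grip":0,"delta_pos":[-0.11,-0.055,0],"rotation":[0,0,0]},{"grip":0,"delta_pos":[-0.13,-0.06,0],"rotation":[0,0,0]},{"grip":0,"delta_pos":[-0.13,-0.06,0],"rotation":[0,0,0]}]'
python3 -m creep '[{"grip":0,"delta_pos":[-0.01,-0.01,0],"rotation":[0,0,0]},{"grip":0,"delta_pos":[-0.015,-0.02,0],"rotation":[0,0,0]},{"grip":0,"delta_pos":[-0.015,-0.02,0],"rotation":[0,0,0]}]'
python3 -m creep '[{"grip":0,"delta_pos":[-0.01,-0.01,0],"rotation":[0,0,0]},{"grip":0,"delta_pos":[-0.01,-0.01,0],"rotation":[0,0,0]}]'
python3 rect.py .404 -.192
```

```text
clock: 54.0
tool_pos: [0.4003, -0.12, 0.0563]
orientation: [180.0, 0.0, 178.4]
force: [-1.7, 2.3, 2.5]
opening: 0.0875
gripper_force: 1.7
clock: 54.3
tool_pos: [0.4025, -0.1213, 0.0564]
orientation: [179.9, 0.1, 178.4]
force: [-1.9, 9.7, 2.6]
opening: 0.0876
gripper_force: 4.5
clock: 54.5
tool_pos: [0.4029, -0.1218, 0.0563]
orientation: [179.9, 0.1, 178.4]
force: [-5.5, 18.2, 9.1]
opening: 0.0874
gripper_force: 8.8
*%@@@@@@@@@:::=**%%@@%@@@@@@@@@@*.................    *##
 *#@@@@@@@=..:-+%%%%%@@@@@@@@@+..    .................  *
  *@@@@@@@@@@=-=*%@@@@@@@@@@%     .    ................  
   *%@@@@@@@@=-:*%%@@@@@@@:    .    ...  ............... 
   *%@@@@@@@@=-:*%%@@@@-.        .  .     ...:-----------
...... ..  ......  ......    .             :------------:
.... ...... ......  ... .....  .  .      .-------------..
.....  .... .. ... ...  . .     .  .    ----------==-:  .
................. ..    . ..   .  .  .--------+++===.  ..
... ... .. .. ...... .    . ... . .------------+++=...   
 ..... .....   .  ............  .---------------+....... 
...... ... .  ..:-:::::.  ...:-------------
[... 300 characters left out ...]
::::
::::.. . %%---==================:::::::::::::::-::::::-::
::::.  .%%*::=+++++++++++++++==--------------:---:::--:-:
::::  .*%#---++++++++++++++===---------------------------
::::   %%=---+++++++++++++++++=--------------------------
::::. .%%----============+===+---------------------------
::::. =%#---::::::::::::::::-----:::::::::::::::::::-----
::::. =%%+--::::-::......---------------::.....  -@%%%%%%
::::  :**---::---. ..... ---------------:.... ..:%%%@%@%%
:::.  .+++---::. . .   . ---------------:.::.. *%@%@%%@%%
::...  . . .   .. .  . ..---------------::..:.*%%%%%%%%%%
....... ..  ..... ...  . ---------------:....-%%%@%%@%@%%
.:...........  .... ... .----------------%%%%%@%@%%@%%%@%
```

```bash
python3 -m creep '[{"grip":0,"delta_pos":[0.06,0.08,0],"rotation":[0,0,0]},{"grip":0,"delta_pos":[0.12,0.15,0],"rotation":[0,0,0]},{"grip":0,"delta_pos":[0.12,0.15,-0.3],"rotation":[0,0,0]},{"grip":0,"delta_pos":[0.12,0.15,-0.7],"rotation":[0,0,0]},{"grip":0,"delta_pos":[0.12,0.15,-1],"rotation":[0,0,0]}]'
python3 -m creep '[{"grip":0,"delta_pos":[0,0,-0.3],"rotation":[0,0,0]},{"grip":0,"delta_pos":[0.1,0,-0.6],"rotation":[0,0,0]},{"grip":0,"delta_pos":[0.1,0,-0.7],"rotation":[0,0,0]},{"grip":0,"delta_pos":[0.1,0,-0.7],"rotation":[0,0,0]},{"grip":0,"delta_pos":[0.1,0,-0.7],"rotation":[0,0,0]}]'
python3 rect.py .404 -.192
```

```text
clock: 55.05
tool_pos: [0.391, -0.1077, 0.158]
orientation: [-180.0, 0.1, 178.5]
force: [1.8, 0.2, -1.0]
opening: 0.0876
gripper_force: 0.0
clock: 55.55
tool_pos: [0.3806, -0.1074, 0.2252]
orientation: [180.0, -0.0, 178.4]
force: [-0.2, 0.9, -0.5]
opening: 0.0877
gripper_force: 0.0
=+*@%@@%%%@@%@%%@@@@@@@@@@@@@@@@@%%%#++*#%%@@@@@@@@@@@@@@
=+%@%@%@%@@%@%@@@@@@@@@@@@@@@*-.....::..... .:=%@@@@@@@@@
+-+***%@@%%%%%@@@@@@@@@@*:. ..::::::-----::::. .:%@@@@@@@
+::=**%@@%%%@@@@@@@@@@@+.     .....::--:------::  =%@@@@@
@%+=+*%@@@@@@@@@@@@@@%=         . .....:--:::---::. -%@@@
@@#=+*%%%%@@@@@@@@@%=     .  .. .  ....:::-:::----:..-##%
@@%+=*%@@%@@@@@@@%=....   .         .....:::::::-:-:..*#%
@@*=+*%%%%@@@@%=..::::. .. . . .  . . ....:::::::::::. *%
@#-:=+**%@@@%=...::::-::...          . .....::::::::::.-%
%+:::=*%%@@@*:.::::::::::::.      . .    .....::::::::..#
@@#=%%@%@@@@#=...:::::::::::.. . .   .      ....::::::.-%
@#=+%%%%%@@@@#=...::::::::::::..   .        ......::::.*%
@*+*%%%%@@@@@@@#=:.:.:::::::-::...            ....:::.-*%
#=+***%%@%@@@@@@%+:..::::::::::::..            . .....+##
::+**
[... 164 characters left out ...]
###%
@%%%%%%%@%@%%@@@@@@@@@@%*-:.:+%@%=::::::...      =*###%@@
@@%%%%@@@%%%%@@@@@@@@@@@@#-.:::+%@%=::-::..  ..-%#%@@@@@@
@@@@%@@@@@@@@@@@%@@@@@@@@@@#=:.::+%#=::::::.. -@@@@@@@@@#
%@%%%%%@%@@%@@@@%@@@@@@@@@@@@#=:::-%@%+:::::.%@@@@@@@@#-:
%%%%%%@@@@%%%%@%@%@@%@@@@@@@@@#=::::-%@%+:=#@@@@@@@@@@#::
%%@%%%@%%@%%%%@%%%@%%%@%%%@@@@@@#=:.::-:+%@@@@@@@#%@@%@%%
%%@%%@%@%@@@@@@@@@@@@@@@@@@@@@@@@@#=:=*%@@@@@@@@@@@@%@@%%
%%@@@@@@@@%@@%@@%%%%%%@%%@%%%@@%@@@@@@@@@%@%@@@@@@@@@@@@@
@@%%%%@%@@@@@@@@@@@@@%@@@@%@@@@%%@@@@@@@%@@@@@@%%@@@@%@%%
%%%%%%%@@%%@@@%@%@%%@@%%@@@@%@@%%%@@@@@@@@@@@@@@@@@@@@@@@
%@@%%%%@%%%%%%@%%%@%@@@@@%@%%@%%@%%%@@%%@%%@%%@@@%%@@@@@@
@%%@%%@%@@%@@@%@%%@%@%@%%@%%@%@%@@%@@%%%%%%@@%%%%%@%%@@@%
```

The bar's edge and marker now lie at about 137–138°, so the knob is at its stop. Final check of lid, pot and right knob by numbers.

Run:
```python
from h import *
from scipy.optimize import least_squares
T=ctrl.snapshot("top");S=ctrl.snapshot("side")
a=blobs((T["color"].max(2)<110).astype(np.uint8),(380,170,455,240),60);b=blobs((S["color"].max(2)<110).astype(np.uint8),(340,196,395,235),60);print(a,b)
for i in a:
  for j in b:
    X,e=tri([(T,i[0]),(S,j[0])]);print(X.round(4),np.round(e,4))
W=ctrl.snapshot("wrist");K=(.401,-.2625)
for x in np.arange(-.026,.027,.004):
    print(''.join(" .:-=+*#%@"[min(9,int(W["color"][int(round(q[1])),int(round(q[0]))].max())//26)] for q in (proj(W,np.array([K[0]+x,K[1]+y,.054])) for y in np.arange(-.028,.029,.002))))
```

```text
[([418.7, 204.9], [412, 199, 15, 13, 161])] [([388.6, 200.4], [382, 196, 13, 12, 124]), ([370.0, 215.8], [365, 209, 11, 15, 138])]
[ 0.5984 -0.1283  0.2327] [0.0261 0.0261]
[ 0.5823 -0.1195  0.1867] [0.0006 0.0006]
%%@%%%%%@%%@@@@@@%:.. ..:*%@@
%%%%%%@%%%@@@@@:.       ..: =
%%%@%%%%%@@*....    .   ..:::
%%%%%%%%@@@+.%+::.      ..:::
%%%%%%%%@@@-.%=::.   . .. :::
%%%@%%@@%@@:.%-:..      ..:::
%%%@%+%%%@@..%+:.    .  ..:::
:%%-@@@:%@@.::::.       ..::.
+%@=@@@=%%@..:::..      ...=%
%%%@%%%%%%%.::::..     =+@@@@
@@@@%@@@%%*..:::.   :%@@@@@@@
%%%@%%%%%@%.::::. %%@@@@@@@%%
%%%%%%%@@%%%%%%%%%%@%%@@%@%@%
%%%@%%%%@%%%@%@%%@%%%%%@%%%@%
```

The lid knob is at (0.582,-0.120) at the same height as at the start, the right knob is still off, and the arm is clear of everything. Handing in.

```bash
python3 -c "
from plant import ctrl
print(ctrl.close_job())"
```

```text
the job is handed in; nothing more can be done
None
```

I handed the job in with the three brown eggs standing in the pot, the lid seated level, the left knob measured at about 137° (its stop is 137.5°) and the right knob off; no verdict came back.

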